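Plug the slip line and lock its cam coupler

TASK

Close off the slip feed line: put the plug with the blue knob into the upright coupler on the pump, turn it under light pressure until it drops over the hidden code studs, and, with both cam arms still open, press it home until its flange lies flush on the rim. Then swing both cam arms down together, never one right down while the other is still up, until both lie flat against the coupler, and let go. Press with no more than about 6 kg, and leave the other things on the bench where they are.

Things in the scene. Friction and masses are not known exactly. Their poses are not given: they have to be found in the camera images.
- plug_center (a point): Centre (half-way up) of the loose aluminium plug, 71 mm tall, about 0.16 kg, standing knob up; z up its axis. From the bottom: cross-shaped code foot 25 mm across, 14 mm tall, with four slots at 90 degrees; barrel 32 mm in diameter, foot chamfered 3 mm, with a groove 22 to 39 mm up; flange 40 mm in diameter, 44 to 49 mm up; round blue knob, 22 mm in diameter, 49 to 71 mm up.
- plug_flange (a point): Centre of the underside of the plug's flange, 44 mm above the plug's bottom, 8.5 mm above plug_center; it meets coupler_mouth when the plug is fully home. Its yaw says nothing about the studs' angle.
- coupler_mouth (a point): Centre of the rim of the coupler's upward mouth, 125 mm above the bench. z up, x towards the blue pump head, y towards the left cam arm. The coupler is an aluminium cup 45 mm in outer diameter with a 35 mm bore (1.5 mm of play round the barrel). The plug goes in until its flange stops on this rim; if it is not home the cams jam on its barrel.
- coupler: Fixed station; origin on the bench under the coupler's axis. Base plate -55 to 175 mm along x, 120 mm along y; pump head 80 mm high, 87 to 163 mm along x. Deep in the bore four studs at 90 degrees, angle unknown. The plug lands on them, flange 12 mm up; turned so that its slots meet them (within 0.15 rad) it drops onto a stiff seal, flange 3 to 6 mm up; over 8 N pushes the seal down for good.
- cam_left (a joint): Angle of the left cam arm (coupler's +y side), rad: 0 hangs straight down against the coupler (shut), 1.57 level, 1.92 fully open, 20 degrees above level. Its pin lies along x, 23 mm from the axis, 13 mm below the rim. Brass bar 16 x 5 mm, red end, reaching 68 mm from the pin. Stiff hinge (0.12 N m friction), stays where left. Shut, the arms' outer faces are 62 mm apart.
- cam_right (a joint): The same for the right cam arm, on the coupler's -y side (level along -y at 1.57, 0 shut, straight down).
- cam_left_tip (a point): Middle of the red end of the left arm, 62 mm along the arm from its pin.
- cam_right_tip (a point): Middle of the red end of the right arm, 62 mm along the arm from its pin.
- big_plug_center (a point): Bystander: centre of a larger all-black plastic plug of the same form (barrel 52 mm, flange 60 mm in diameter, 71 mm tall); it does not fit.
- jar: Bystander: small sample jar 52 mm in diameter, 55 mm tall, white cap; origin under its centre.
- dish: Bystander: white ceramic dish 72 mm in diameter, 22 mm tall; origin under its centre.
- disc: Bystander: grey fired disc 44 mm in diameter, 8 mm thick; origin under its centre.
- cutter: Bystander: steel ring cutter 48 mm in diameter, 20 mm tall; origin under its centre.
- spatula: Bystander: spatula 190 mm long lying on the bench; origin under its middle.
- slip_jar: Bystander: slip jar with blue cap, 70 mm in diameter, 70 mm tall; origin under its centre.
Not all that is in view belongs to the job. What is shaped like the part that bears plug_center but red is not meant.

How it is judged:
On the way:
1. the plug is fully home in the coupler, flange on the rim, while both cam arms are still open (at least 0.7 rad up) (z of plug_flange in the frame of coupler_mouth between -0.003 and 0.0025 m and horizontal distance between plug_flange and coupler_mouth below 0.004 m and angle between plug_flange's own z axis and vertical below 0.08 rad and value of joint each of cam_left, cam_right above 0.7 rad), for 0.2 s.
At the end, for the whole second after the job is handed in: The plug is upright in the coupler (within 0.08 rad and 4 mm of its axis) with its flange on the rim (no more than 2.5 mm above it) and both cam arms are shut, within 0.12 rad of hanging straight down (z of plug_flange in the frame of coupler_mouth between -0.003 and 0.0025 m and horizontal distance between plug_flange and coupler_mouth below 0.004 m and angle between plug_flange's own z axis and vertical below 0.08 rad and value of joint each of cam_left, cam_right below 0.12 rad); the robot touches nothing.
It fails at once if one cam arm is down (below 0.35 rad) while the other is still up (above 1.0 rad) ((value of joint cam_left below 0.35 rad and value of joint cam_right above 1 rad) or (value of joint cam_right below 0.35 rad and value of joint cam_left above 1 rad)).
It fails at once if the plug is forced into the coupler with more than 70 N (contact force between plug and coupler above 70 N and value of joint cam_left above 0.7 rad).
It fails at once if a bystander is moved more than 30 mm (distance of any of big_plug_center, jar, dish, disc, cutter, spatula, slip_jar from where it was at the start of the episode above 0.03 m).
It also fails if it takes over 69 s, if anything falls off the work surface, if the arm or the gripper's body presses on something with over 40 N, if the wrist force passes 120 N, or if a joint passes its speed limit or range.

ROBOT

A 6-joint arm with a two-finger parallel gripper is mounted at the origin on the work surface. World frame = base frame: x ahead of the robot, y to its left, z up, the work surface at z = 0. Lengths are in m, angles in rad, forces in N, time in s.
With the tool pointing down it reaches from about 0.3 to 0.875 m from the base axis. Payload 6.4 kg.
Tool frame: the origin (TCP) lies at the very end of the fingers, on their centre line; the grasp point (between the pads) lies 19 mm behind it; z points along the fingers, y is the direction in which the jaws open and shut (so a half turn about z gives the same grasp; the last joint's range is limited). The gripper opens to 85 mm and grips with 20 to 120 N. Pads are 22 mm wide; open, the fingers measure 114 mm over their backs; the gripper's body (76 mm by 85 mm) begins 54 mm behind the grasp point. The pads swing forward as they close: fully open they stand 13 mm farther back than shut.
Start: joints at [1.1, 0.181, 1.607, -0, 1.354, -0.206], TCP at [0.15, 0.555, 0.201] pointing down, gripper open.
Joint ranges: [-2.99, 2.99], [-0.89, 2.07], [0.3, 2.58], [-1.14, 4.28], [0, 2.63], [-3.12, 3.12]. Speed limits (rad/s): [2.57, 2.57, 3.01, 3.14, 3.14, 3.14].

INTERFACE

Orientations are given as a rotation vector (axis times angle).
In Python, from station import env gives the robot as it stands.
- The arm moves only by the tool arm_command, never from a script. Its argument "steps" is a list of rows, each a list of 7 numbers: the turn, a rotation vector about the tool's x, y, z in units of 5 degrees (1.0 is 5 degrees), then the shift along the tool's x, y, z in m, then the opening, from 0 (shut) to 1 (fully open). In form: [[ax, ay, az, tx, ty, tz, fingers], ...]. A call has 1 to 8 rows; each row shifts and turns the commanded pose from where the row before left it, along the tool's axes as they then stand; what a row does not reach is not made up. A row lasts 1/12 s, in which the tool goes at most 41.7 mm and 7.16 degrees, less where a joint would pass 70% of its speed; a pose out of reach is approached as far as the arm can. A call is refused whole if a number of a shift passes 0.0417 or a number of a turn 1, either way. A call with a gripper value outside its range is refused whole. The fingers move at their own pace and stop on an object; "force" is the grip in N (left out, the last holds). Time passes only in rows, so rows that do not move let the fingers close. It gives the time, the measured TCP pose, the force and the opening at its end, in the units of the state.
- env.sense(): the state, without advancing time (a new reading comes with each control period).
- env.snapshot(name): name is "scene" or "top" or "wrist"; returns a dict with "image" (480x640x3 uint8, red, green, blue), "range_z" (480x640 float32, m along the optical axis (not along the pixel's ray), 0 where there is no reading), "fx", "fy", "cx", "cy" (pixels), "world_to_cam" (4x4, takes a point from world to camera coordinates). Camera axes: x right, y up, looking along -z (the intrinsics and any distortion apply to the point x, -y, -z); pixel columns grow to the right and rows downward; lengths in m; the calibration is good to about 2 mm. A picture is of the moment at which its call begins.
- env.sign_off(): hands the job in, once; it reports no verdict.
The state is a dict: "time": time; "joints": joint angles; "joint_vel": joint speeds; "tau": joint torques, N m; "tcp_pos": TCP position; "ee_rot": TCP orientation; "force": force on the tool from outside, world axes, zero at the start; "torque": the same for the moment, N m; "opening": finger opening in m.
Only numpy, scipy, OpenCV 4.12 (cv2) and the standard library are available. Lean on these libraries where they do the work, as an engineer would, in place of code of your own. Each camera call takes 0.05 s, during which the arm holds its last target.

## Working session

There is one attempt and no reset: what is moved stays moved. The work goes in short steps, Python scripts to look and compute and a tool call to move; the robot and the scene stay as the last step left them, time stands still between calls to the robot, and variables do not carry over. Pictures are saved under pics/ and viewed, and the job is handed in when it is done.

Besides the shell and the picture viewer there is one more tool, called after ">>>" in YAML: its name, and indented under it one key for each argument. arm_command: Moves the arm, as the interface text tells. Its arguments: {"type":"object","properties":{"steps":{"type":"array"},"force":{"type":"number"}},"required":["steps"]}

```bash
ls; mkdir -p pics; cat > h.py <<'E'
import numpy as np, cv2
from scipy.spatial.transform import Rotation as R
from station import env
def save(s,n,crop=None,scale=1):
    im=s["image"][:,:,::-1]
    if crop: im=im[crop[1]:crop[3],crop[0]:crop[2]]
    if scale!=1: im=cv2.resize(im,None,fx=scale,fy=scale,interpolation=cv2.INTER_CUBIC)
    cv2.imwrite("pics/"+n,im)
def ray(s,u,v):
    M=np.linalg.inv(s["world_to_cam"]); d=np.array([(u-s["cx"])/s["fx"],-(v-s["cy"])/s["fy"],-1.])
    return M[:3,3],M[:3,:3]@d
def onz(s,u,v,z):
    o,d=ray(s,u,v); return o+d*(z-o[2])/d[2]
def pt(s,u,v):
    o,d=ray(s,u,v); return o+d*s["range_z"][int(v),int(u)]
def proj(s,p):
    c=s["world_to_cam"]@np.append(p,1); return s["cx"]+s["fx"]*c[0]/-c[2], s["cy"]-s["fy"]*c[1]/-c[2]
E
python3 - <<'E'
from h import *
for n in("scene","top","wrist"):
    s=env.snapshot(n); save(s,n+"0.png"); print(n,s["fx"],s["cx"],s["cy"],np.linalg.inv(s["world_to_cam"])[:3,3],[k for k in s])
print(env.sense())
E
```

```text
pics
scene 504.0387630661443 317.71285199232045 237.42484788872244 [ 1.02501787 -0.62561771  0.88256476] ['image', 'range_z', 'fx', 'fy', 'cx', 'cy', 'world_to_cam']
top 490.3004040763967 313.8714339548636 246.0039161277589 [ 0.40621811 -0.00800698  1.3614927 ] ['image', 'range_z', 'fx', 'fy', 'cx', 'cy', 'world_to_cam']
wrist 412.6090464340615 326.1174898342637 249.25263315222074 [0.06998365 0.57767789 0.37256376] ['image', 'range_z', 'fx', 'fy', 'cx', 'cy', 'world_to_cam']
{'time': 0.15, 'joints': array([ 1.09970703e+00,  1.81376023e-01,  1.60775926e+00,  1.56388468e-05,
        1.35380135e+00, -2.06286058e-01]), 'joint_vel': array([ 0.00053329, -0.00172075, -0.00304812, -0.00162054, -0.00154455,
        0.00127447]), 'tau': array([ 1.08325708e-03, -4.45262289e+01, -3.51691818e+01, -2.83690779e-04,
        5.96280734e-03,  8.57791235e-06]), 'tcp_pos': array([0.15024832, 0.55455279, 0.19989718]), 'ee_rot': array([-4.14682055e-01, -3.11363828e+00,  1.98292477e-03]), 'force': array([0.00954063, 0.44339968, 0.72556994]), 'torque': array([ 0.00692361,  0.06109955, -0.02868214]), 'opening': 0.08548635921728127}
```

View pics/scene0.png

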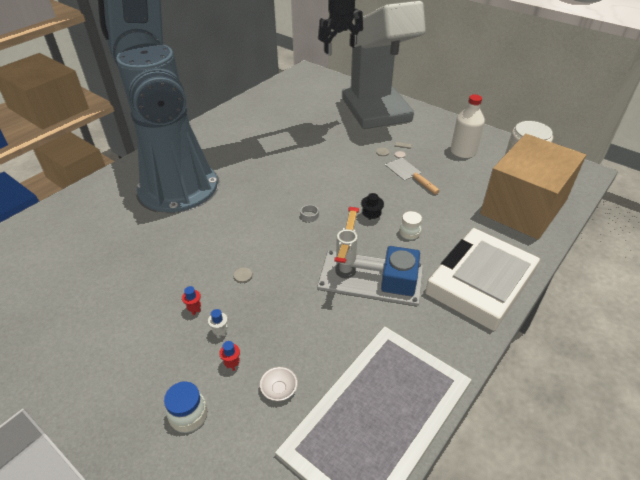

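View pics/top0.png

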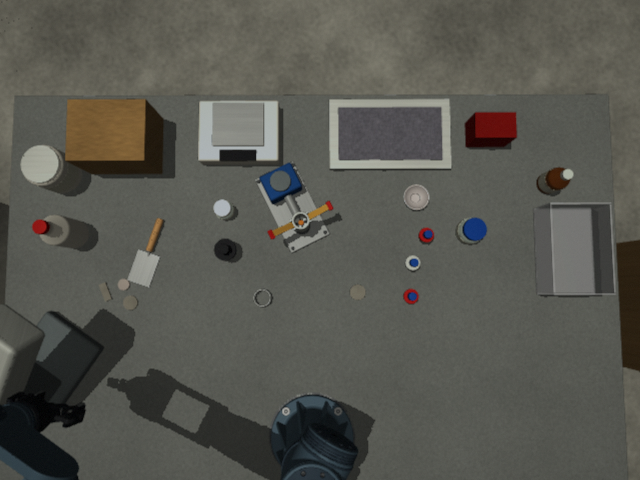

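View pics/wrist0.png

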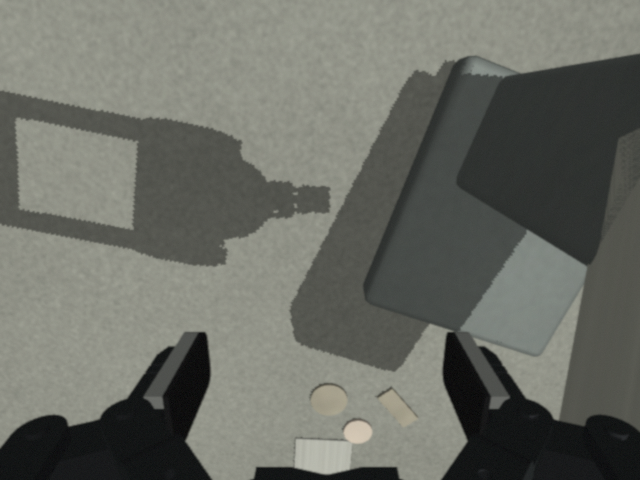

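Candidates for the plug in the top picture:
- silver body with blue knob at (413,264), scene (217,322)
- red decoys at (427,236) and (411,297)
- slip jar with blue cap at (473,230)
- black big plug at (225,250)

I choose the silver one. The coupler is at top (301,222), with the pump head at (281,182). Next I'll check this in crops and measure.

```bash
python3 - <<'E'
from h import *
s=env.snapshot("top"); c=env.snapshot("scene")
a=cv2.resize(s["image"][215:315,350:500,::-1],(600,400),interpolation=2)
b=cv2.resize(s["image"][150:260,250:350,::-1],(500,550),interpolation=2)
cv2.imwrite("pics/t1.png",a); cv2.imwrite("pics/t2.png",b)
cv2.imwrite("pics/s1.png",cv2.resize(c["image"][190:380,170:440,::-1],(800,563),interpolation=2))
def blobs(s,lo,hi,mn):
    h=cv2.cvtColor(s["image"],cv2.COLOR_RGB2HSV); m=cv2.inRange(h,lo,hi)
    n,l,st,ce=cv2.connectedComponentsWithStats(m)
    return [(np.round(ce[i],1),st[i].tolist()) for i in range(1,n) if st[i][4]>mn]
for nm,q,z in(("top",s,.071),("scene",c,.071)):
    for ce,st in blobs(q,(105,130,50),(125,255,255),15):
        print(nm,"blue",ce,st,np.round(onz(q,*ce,z),4),np.round(pt(q,*ce),4))
    for lo,hi in(((0,170,80),(6,255,255)),((174,170,80),(180,255,255))):
      for ce,st in blobs(q,lo,hi,12): print(nm,"red",ce,st,np.round(pt(q,*ce),4))
E
```

```text
top blue [280.2 181.9] [260, 163, 41, 38, 560] [0.6809 0.0802 0.071 ] [0.6785 0.0795 0.0819]
top blue [474.6 228.9] [463, 218, 24, 23, 417] [ 0.5531 -0.4348  0.071 ] [ 0.5526 -0.4334  0.0752]
top blue [427.6 234. ] [424, 231, 8, 7, 50] [ 0.5399 -0.31    0.071 ] [ 0.5397 -0.3095  0.0733]
top blue [413.6 262.2] [410, 259, 8, 8, 50] [ 0.4654 -0.2716  0.071 ] [ 0.4653 -0.2711  0.0734]
top blue [411.7 295.9] [408, 293, 8, 7, 49] [ 0.3771 -0.2649  0.071 ] [ 0.3772 -0.264   0.0756]
top red [495.4 124.5] [475, 113, 41, 24, 966] [ 0.8295 -0.492   0.0899]
top red [329.2 205.2] [326, 201, 7, 9, 33] [ 0.6067 -0.0479  0.1378]
top red [ 39.3 226.4] [33, 220, 14, 14, 157] [0.5504 0.658  0.1775]
top red [424.3 235.6] [419, 228, 15, 14, 73] [ 0.5354 -0.3007  0.0734]
top red [271.  234.1] [268, 230, 7, 9, 37] [0.5341 0.0985 0.137 ]
top red [409.  296.1] [404, 289, 14, 15, 81] [ 0.3767 -0.257   0.0751]
scene blue [  1.9 140.3] [0, 131, 7, 17, 65] [-0.4944 -0.2325  0.071 ] [-0.9495 -0.1147 -0.1721]
scene blue [ 13.  196.6] [0, 173, 38, 48, 1048] [-0.2156 -0.343   0.071 ] [-1.0373 -0.1558 -0.4666]
scene blue [399.9 275.4] [382, 247, 37, 48, 953] [0.7009 0.044  0.071 ] [0.7007 0.0444 0.0705]
scene blue [189.6 292.3] [185, 287, 10, 12, 95] [ 0.3831 -0.2702  0.071 ] [ 0.3822 -0.2697  0.0698]
scene blue [216.1 315.5] [211, 309, 11, 14, 106] [ 0.4714 -0.2769  0.071 ] [ 0.4701 -0.2761  0.0692]
scene blue [228.2 347.7] [223, 341, 11, 14, 116] [ 0.5457 -0.3145  0.071 ] [ 0.544  -0.3134  0.0681]
scene blue [181.7 398.4] [165, 382, 34, 34, 923] [ 0.5581 -0.438   0.071 ] [ 0.5588 -0.4382  0.0721]
scene red [474.9  99. ] [470, 95, 12, 9, 87] [0.5538 0.6436 0.1814]
scene red [353.5 208.9] [349, 208, 9, 4, 22] [ 1.025  -0.6256  0.8826]
scene red [340.3 259.4] [336, 258, 10, 4, 32] [ 0.6074 -0.047   0.1343]
scene red [192.9 303.3] [183, 291, 17, 23, 178] [ 0.394  -0.2759  0.0485]
scene red [230.4 358.3] [220, 345, 19, 24, 195] [ 0.5539 -0.3204  0.05  ]
```

View pics/t1.png

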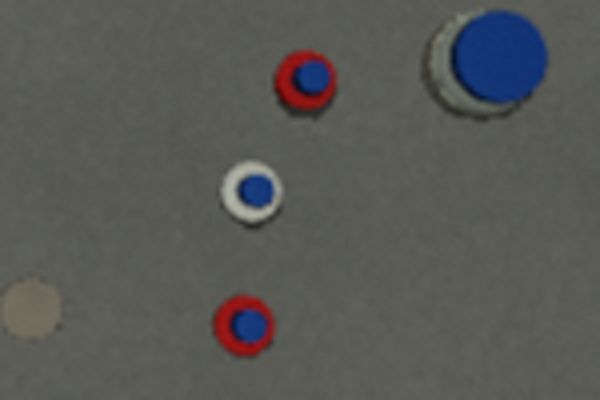

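View pics/t2.png

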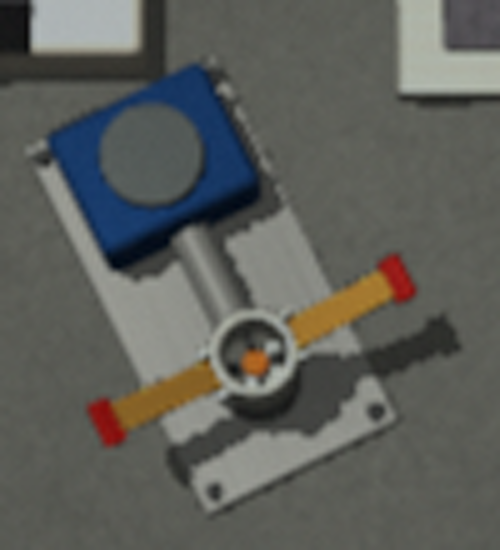

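View pics/s1.png

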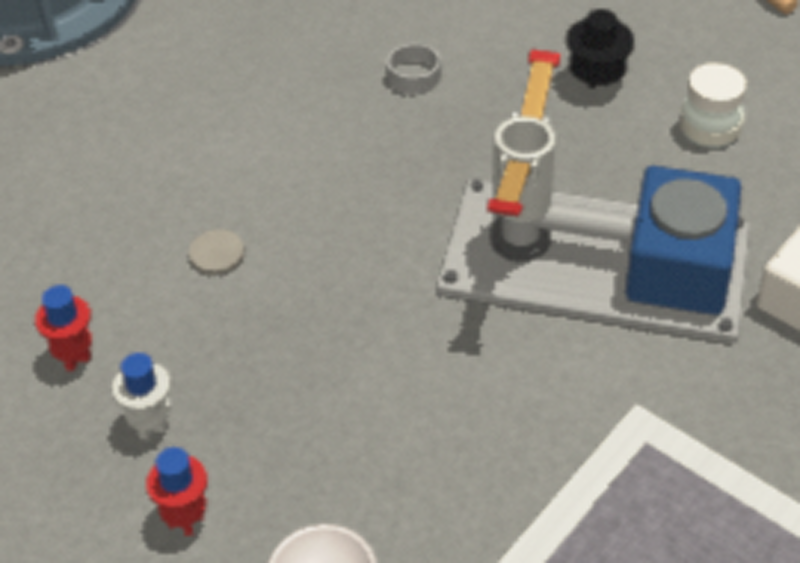

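The crop confirms it: the silver plug with the blue knob is between the two red decoys. Scene and top views agree on its position, about (0.467,-0.273). The cam tips are 163 mm apart, which matches the given size, and put the mouth near (0.570,0.025).

Next I'll work out tool moves to hover over the coupler for a closer look.

```bash
cat >> h.py <<'E'
def plan(target,yaw_y=None,q=None):
    """print shift in tool axes from current pose to target, and remaining turn (units 5deg) so tool y lies along yaw_y (world xy)"""
    q=q or env.sense(); T=R.from_rotvec(q["ee_rot"]).as_matrix()
    print("t",round(q["time"],2),"tcp",np.round(q["tcp_pos"],4),"F",np.round(q["force"],1),"op",round(q["opening"],4),"j6",round(q["joints"][5],2))
    print("tool xyz in world (cols)\n",np.round(T,3))
    d=np.array(target)-q["tcp_pos"]; print("shift tool",np.round(T.T@d,4))
    if yaw_y is not None:
        z=np.array([0,0,-1.]); y=np.append(np.array(yaw_y)/np.linalg.norm(yaw_y),0.)
        if y@T[:,1]<0:y=-y
        G=np.column_stack([np.cross(y,z),y,z]); rv=R.from_matrix(T.T@G).as_rotvec()
        print("turn units",np.round(np.degrees(rv)/5,2),"shift in goal axes",np.round(G.T@d,4))
E
python3 - <<'E'
from h import *
q=env.sense();T=R.from_rotvec(q["ee_rot"]).as_matrix()
s=env.snapshot("wrist");C=np.linalg.inv(s["world_to_cam"])
print("cam in tool",np.round(T.T@(C[:3,3]-q["tcp_pos"]),4),"cam axes in tool\n",np.round(T.T@C[:3,:3],3))
plan([.466,-.272,.3],[-.444,.896])
E
```

```text
cam in tool [ 0.0836  0.0011 -0.1728] cam axes in tool
 [[ 0.001  0.944  0.329]
 [ 1.    -0.001 -0.001]
 [-0.     0.329 -0.944]]
t 0.3 tcp [0.1504 0.5548 0.2003] F [ 0.4  0.  -0.2] op 0.0853 j6 -0.21
tool xyz in world (cols)
 [[-0.965  0.262 -0.   ]
 [ 0.262  0.965 -0.001]
 [ 0.    -0.001 -1.   ]]
shift tool [-0.521  -0.7154 -0.0994]
turn units [-0.01 -0.   -8.31] shift in goal axes [ 0.0843 -0.881  -0.0997]
```

>>> arm_command:
  steps:
    - [0,0,0,-0.01,-0.036,-0.01,1]
    - [0,0,0,-0.01,-0.036,-0.01,1]
    - [0,0,0,-0.01,-0.036,-0.01,1]
    - [0,0,0,-0.01,-0.036,-0.01,1]
    - [0,0,0,-0.036,-0.0186,-0.01,1]
    - [0,0,0,-0.036,-0.0186,-0.01,1]
    - [0,0,0,-0.036,-0.0186,-0.01,1]
    - [0,0,0,-0.036,-0.0186,0,1]

```text
time: 0.97
tcp_pos: [0.2724, 0.2954, 0.273]
ee_rot: [0.413, 3.111, 0.005]
force: [0.9, 0.8, 0.9]
opening: 0.0854
```

>>> arm_command:
  steps:
    - [0,0,0,-0.036,-0.0186,0,1]
    - [0,0,0,-0.036,-0.0186,0,1]
    - [0,0,0,-0.036,-0.0186,0,1]
    - [0,0,0,-0.036,-0.0186,0,1]
    - [0,0,0,-0.036,-0.0186,0,1]
    - [0,0,0,-0.036,-0.0186,0,1]
    - [0,0,0,-0.03,-0.0186,0,1]
    - [0,0,0,-0.03,-0.0186,0,1]

```text
time: 1.63
tcp_pos: [0.4993, 0.0785, 0.2705]
ee_rot: [0.416, 3.114, 0.0]
force: [0.6, 1.2, -0.0]
opening: 0.0855
```

>>> arm_command:
  steps:
    - [0,0,-1,0,0,0,1]
    - [0,0,-1,0,0,0,1]
    - [0,0,-1,0,0,0,1]
    - [0,0,-1,0,0,0,1]
    - [0,0,-1,0,0,0,1]
    - [0,0,-1,0,0,0,1]
    - [0,0,-1,0,0,0,1]
    - [0,0,-1,0,0,0,1]

```text
time: 2.3
tcp_pos: [0.4981, 0.0803, 0.2705]
ee_rot: [0.682, -3.067, -0.0]
force: [0.4, -0.1, -0.7]
opening: 0.0853
```

```bash
python3 - <<'E'
from h import *
plan([.57,.025,.27],[-.444,.896])
s=env.snapshot("wrist");save(s,"w1.png")
E
```

```text
t 2.3 tcp [0.4981 0.0803 0.2705] F [ 0.4 -0.1 -0.7] op 0.0853 j6 -2.08
tool xyz in world (cols)
 [[-0.906 -0.424 -0.   ]
 [-0.424  0.906  0.   ]
 [ 0.     0.    -1.   ]]
shift tool [-0.0417 -0.0806  0.0005]
turn units [ 0.   -0.   -0.26] shift in goal axes [-0.0398 -0.0815  0.0005]
```

View pics/w1.png

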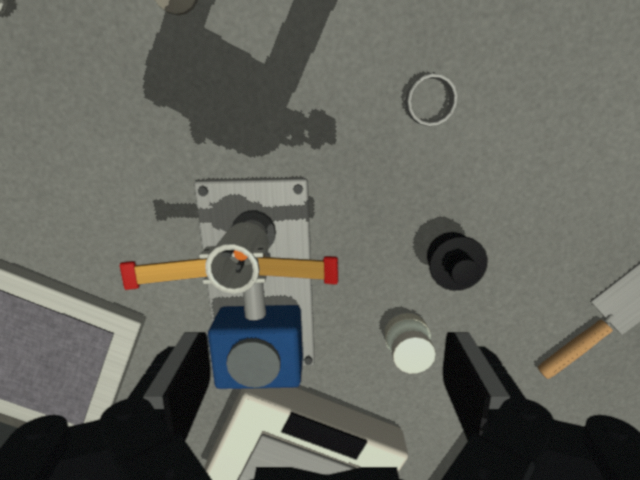

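The wrist view shows the mouth ring at about (232,268), cam tips at (130,275) and (331,270), and the pump head at (253,350). I'll fit the rim circle.

```bash
cat > rim.py <<'E'
from h import *
def rim(nm,g=(.570,.025)):
    s=env.snapshot(nm); M=np.linalg.inv(s["world_to_cam"])
    u0,v0=proj(s,[g[0],g[1],.125])
    r=int(24/1000*s["fx"]/abs((s["world_to_cam"]@[g[0],g[1],.125,1])[2])*1.5)
    vv,uu=np.mgrid[int(v0)-r:int(v0)+r,int(u0)-r:int(u0)+r]
    P=np.array([pt(s,a,b) for a,b in zip(uu.ravel(),vv.ravel())])
    top=(np.abs(P[:,2]-np.percentile(P[:,2],99))<.5)
    print(nm,"proj",round(u0,1),round(v0,1))
    # gray edge: bright ring pixels projected onto z=.125
    px=np.array([onz(s,a,b,.125)[:2] for a,b in zip(uu.ravel(),vv.ravel())])
    col=s["image"][vv.ravel(),uu.ravel()].astype(float)
    sat=(col.max(1)-col.min(1)); br=col.mean(1)
    z=P[:,2]
    for lab,mask in(("bright",(br>150)&(sat<30)),("depth",(z>.119)&(z<.133)&(sat<40))):
        m=mask.copy()
        c=np.array(g)
        for _ in range(8):
            d=np.hypot(*(px-c).T); k=m&(d>.014)&(d<.026)
            if k.sum()<8: break
            A=np.c_[2*px[k],np.ones(k.sum())]; x=np.linalg.lstsq(A,(px[k]**2).sum(1),rcond=None)[0]; c=x[:2]
        print(lab,k.sum(),np.round(c,4),"r",np.round(np.sqrt(max(0,x[2]+c@c)),4),"z",np.round(np.median(z[k]),4))
    return s
E
python3 - <<'E'
from rim import *
for n in("top","wrist"):
    s=rim(n)
    h=cv2.cvtColor(s["image"],cv2.COLOR_RGB2HSV)
    m=cv2.inRange(h,(0,170,80),(6,255,255))|cv2.inRange(h,(174,170,80),(180,255,255))
    k,l,st,ce=cv2.connectedComponentsWithStats(m)
    for i in range(1,k):
        if st[i][4]>15:
            p=pt(s,*ce[i])
            if abs(p[2]-.13)<.02: print("tip",np.round(ce[i],1),np.round(p,4),st[i][4], np.round(onz(s,*ce[i],.1355),4))
save(s,"w1c.png",(180,220,290,330),5)
print(np.median(s["range_z"][225:245,90:110]))
E
```

```text
top proj 300.4 220.4
bright 13 [0.5765 0.0152] r 0.0166 z 0.1201
depth 29 [0.5737 0.0167] r 0.0171 z 0.1238
tip [329.2 205.2] [ 0.6068 -0.0481  0.1378] 33 [ 0.6072 -0.0481  0.1355]
wrist proj 228.7 265.2
bright 788 [0.5726 0.0291] r 0.0205 z 0.1243
depth 1085 [0.5711 0.0289] r 0.0202 z 0.124
tip [330.7 269.7] [0.5354 0.102  0.1322] 335 [0.5342 0.1014 0.1355]
tip [128.8 275.6] [ 0.6081 -0.0445  0.1348] 345 [ 0.6077 -0.0443  0.1355]
0.4640201
```

View pics/w1c.png

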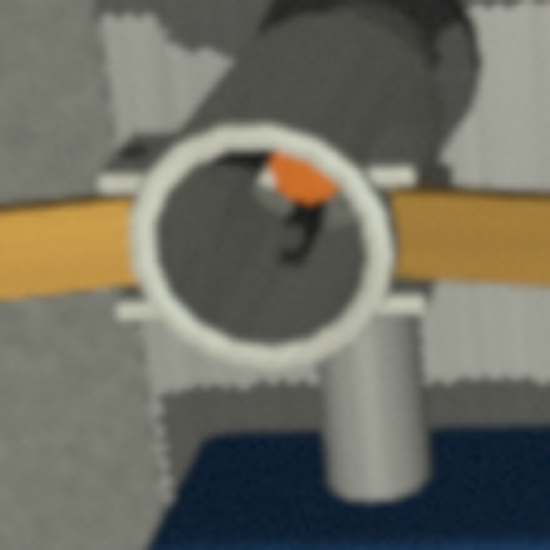

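>>> arm_command:
  steps:
    - [0,0,1,0,0,0,1]
    - [0,0,1,0,0,0,1]
    - [0,0,1,0,0,0,1]
    - [0,0,1,0,0,0,1]
    - [0,0,1,0,0,0,1]

```text
time: 2.87
tcp_pos: [0.4981, 0.0803, 0.2705]
ee_rot: [-0.016, -3.142, 0.0]
force: [0.4, -0.1, 0.1]
opening: 0.0855
```

>>> arm_command:
  steps:
    - [0,0,0,0.0035,-0.04,0.004,1]
    - [0,0,0,0.0035,-0.04,0.004,1]
    - [0,0,0,0.0035,-0.04,0.004,1]
    - [0,0,0,0.0035,-0.04,0.004,1]
    - [0,0,0,0.0035,-0.04,0.006,1]
    - [0,0,0,0.0035,-0.04,0.006,1]
    - [0,0,0,0.0035,-0.04,0.006,1]
    - [0,0,0,0.0035,-0.04,0.006,1]

```text
time: 3.53
tcp_pos: [0.4687, -0.2416, 0.2305]
ee_rot: [0.01, 3.141, -0.0]
force: [1.5, 0.7, 0.2]
opening: 0.085
```

```bash
python3 - <<'E'
from h import *
plan([.467,-.272,.2],[0,1])
s=env.snapshot("wrist");save(s,"w2.png")
h=cv2.cvtColor(s["image"],cv2.COLOR_RGB2HSV); m=cv2.inRange(h,(105,130,40),(125,255,255))
n,l,st,ce=cv2.connectedComponentsWithStats(m)
for i in range(1,n):
    if st[i][4]>50: print(ce[i],st[i],np.round(pt(s,*ce[i]),4),np.round(onz(s,*ce[i],.071),4))
E
```

```text
t 3.53 tcp [ 0.4687 -0.2416  0.2305] F [1.5 0.7 0.2] op 0.085 j6 -2.27
tool xyz in world (cols)
 [[-1.     0.006  0.001]
 [ 0.006  1.    -0.   ]
 [-0.001 -0.    -1.   ]]
shift tool [ 0.0015 -0.0304  0.0305]
turn units [-0.    0.01 -0.07] shift in goal axes [ 0.0017 -0.0304  0.0305]
[295.00492611  95.7044335 ] [282  82  27  28 609] [ 0.3784 -0.2636  0.0712] [ 0.3784 -0.2636  0.071 ]
[290.95344507 208.36126629] [279 195  24  28 537] [ 0.4652 -0.2695  0.0719] [ 0.4654 -0.2695  0.071 ]
[115.83476573 303.26892154] [  80  271   72   65 3607] [ 0.552  -0.4295  0.0699] [ 0.5515 -0.4289  0.071 ]
[251.67652495 289.46210721] [240 275  24  29 541] [ 0.5382 -0.3065  0.0717] [ 0.5385 -0.3066  0.071 ]
[586.04983389 373.95016611] [569 362  39  24 301] [0.6653 0.0439 0.0205] [0.6284 0.0065 0.071 ]
[617.86   401.8144] [ 582  381   58   41 1250] [0.6635 0.0469 0.0678] [0.6608 0.0442 0.071 ]
```

View pics/w2.png

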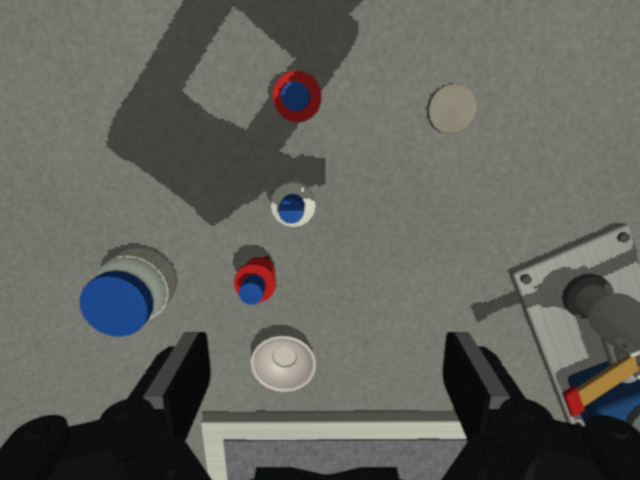

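The wrist view shows the silver plug's knob at (291,208), with the red plugs at (297,96) and (252,289). The computed knob height of 0.072 agrees with the size given. Going down.

>>> arm_command:
  steps:
    - [0,0,0,0.001,-0.01,0.02,1]
    - [0,0,0,0.001,-0.01,0.03,1]
    - [0,0,0,0,-0.009,0.03,1]
    - [0,0,0,0,0,0.03,1]
    - [0,0,0,0,0,0.02,1]
    - [0,0,0,0,0,0,1]

```text
time: 4.08
tcp_pos: [0.4642, -0.266, 0.0956]
ee_rot: [-0.009, -3.135, -0.01]
force: [-0.8, 0.6, -1.0]
opening: 0.0854
```

```bash
python3 - <<'E'
from h import *
plan([.466,-.2705,.051],[0,1])
s=env.snapshot("wrist");save(s,"w3.png")
h=cv2.cvtColor(s["image"],cv2.COLOR_RGB2HSV); m=cv2.inRange(h,(105,130,40),(125,255,255))
n,l,st,ce=cv2.connectedComponentsWithStats(m)
for i in range(1,n):
    if st[i][4]>50: print(ce[i],st[i],np.round(pt(s,*ce[i]),4),np.round(onz(s,*ce[i],.071),4))
E
```

```text
t 4.08 tcp [ 0.4642 -0.266   0.0956] F [-0.8  0.6 -1. ] op 0.0854 j6 -2.31
tool xyz in world (cols)
 [[-1.     0.006 -0.007]
 [ 0.006  1.     0.006]
 [ 0.007  0.006 -1.   ]]
shift tool [-0.0022 -0.0048  0.0446]
turn units [ 0.07 -0.08 -0.07] shift in goal axes [-0.0018 -0.0045  0.0446]
[327.07147008  99.67228356] [ 305   76   45   48 1721] [ 0.3782 -0.2641  0.0706] [ 0.3782 -0.2641  0.071 ]
[316.25131579 275.22960526] [ 297  251   39   49 1520] [ 0.4637 -0.27    0.071 ] [ 0.4637 -0.27    0.071 ]
[ 48.61525456 397.49427015] [   0  363  107   78 5323] [ 0.5389 -0.4252  0.0704] [ 0.5385 -0.4247  0.071 ]
[254.13827655 391.03807615] [ 235  366   38   50 1497] [ 0.5357 -0.3066  0.0703] [ 0.5352 -0.3065  0.071 ]
```

View pics/w3.png

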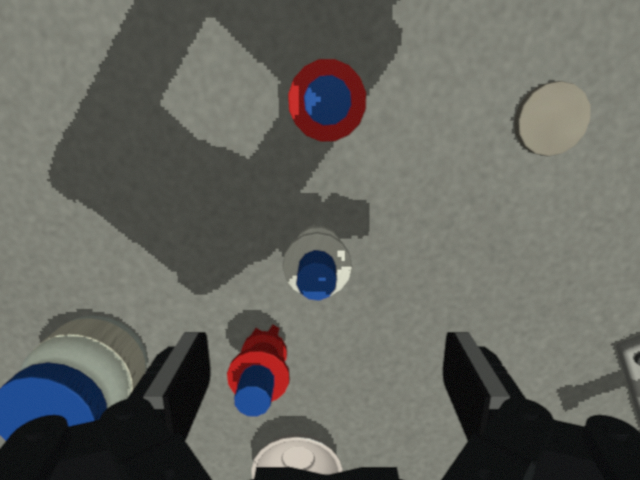

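The wrist view shows the silver plug below the open jaws, with the top of its knob centred near (316,281), which puts its x at about 0.466. Lowering around the knob.

>>> arm_command:
  steps:
    - [0,0,0,-0.001,-0.002,0.012,1]
    - [0,0,0,-0.001,-0.002,0.012,1]
    - [0,0,0,0,0,0.012,1]
    - [0,0,0,0,0,0.008,1]
    - [0,0,0,0,0,0,1]
    - [0,0,0,0,0,0,1]

```text
time: 4.63
tcp_pos: [0.4688, -0.2722, 0.056]
ee_rot: [-0.005, -3.141, -0.001]
force: [0.5, 0.6, 0.1]
opening: 0.0849
```

```bash
python3 - <<'E'
from h import *
plan([.466,-.2705,.051],[0,1])
s=env.snapshot("wrist");save(s,"w4.png")
E
```

```text
t 4.63 tcp [ 0.4688 -0.2722  0.056 ] F [0.5 0.6 0.1] op 0.0849 j6 -2.31
tool xyz in world (cols)
 [[-1.     0.003 -0.001]
 [ 0.003  1.     0.001]
 [ 0.001  0.001 -1.   ]]
shift tool [0.0028 0.0017 0.005 ]
turn units [ 0.01 -0.01 -0.03] shift in goal axes [0.0028 0.0017 0.005 ]
```

View pics/w4.png

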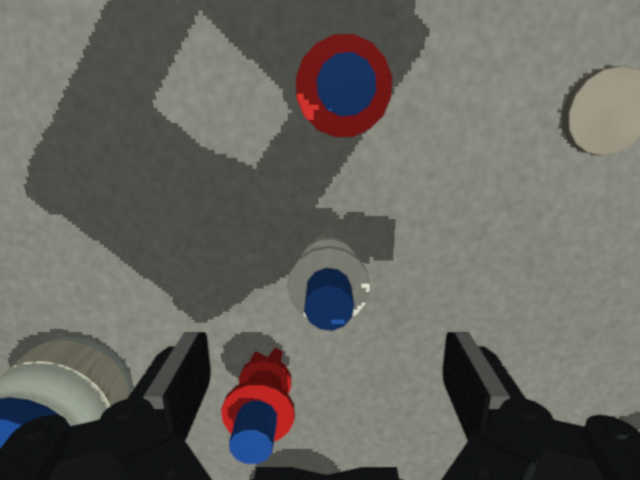

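```bash
python3 - <<'E'
from h import *
s=env.snapshot("wrist");q=env.sense();p=q["tcp_pos"]
for dz in(-.005,0,.015): print(dz,np.round(proj(s,p+[0,0,dz]),1))
im=s["image"].astype(int); 
h=cv2.cvtColor(s["image"],cv2.COLOR_RGB2HSV); m=cv2.inRange(h,(100,110,30),(128,255,255))[240:340,270:390]
ys,xs=np.nonzero(m); print(xs.min()+270,xs.max()+270,ys.min()+240,ys.max()+240)
for v in(290,295,300,305,310,315,320): print(v,np.round(onz(s,329,v,.071),4), round(float(s["range_z"][v,329]),4), np.round(pt(s,329,v),4))
E
```

```text
-0.005 [323.6 292.7]
0 [323.6 297.3]
0.015 [323.4 312.7]
306 353 267 328
290 [ 0.4592 -0.2704  0.071 ] 0.1733 [ 0.4591 -0.2704  0.0713]
295 [ 0.4616 -0.2704  0.071 ] 0.1758 [ 0.4622 -0.2704  0.0698]
300 [ 0.4639 -0.2704  0.071 ] 0.1741 [ 0.4634 -0.2704  0.072 ]
305 [ 0.4663 -0.2704  0.071 ] 0.1757 [ 0.4661 -0.2704  0.0712]
310 [ 0.4686 -0.2704  0.071 ] 0.1763 [ 0.4684 -0.2704  0.0714]
315 [ 0.471  -0.2704  0.071 ] 0.1779 [ 0.4712 -0.2704  0.0707]
320 [ 0.4735 -0.2704  0.071 ] 0.1779 [ 0.4732 -0.2704  0.0715]
```

>>> arm_command:
  steps:
    - [0,0,0,0.002,0.0018,0.0045,1]
    - [0,0,0,0,0,0,1]
    - [0,0,0,0,0,0,0.2]
    - [0,0,0,0,0,0,0]
    - [0,0,0,0,0,0,0]
    - [0,0,0,0,0,0,0]
    - [0,0,0,0,0,0,0]
    - [0,0,0,0,0,0,0]
  force: 60

```text
time: 5.4
tcp_pos: [0.4672, -0.2708, 0.0521]
ee_rot: [0.005, 3.142, -0.0]
force: [-0.4, 0.5, -0.2]
opening: 0.0123
```

>>> arm_command:
  steps:
    - [0,0,0,0,0,0,0]
    - [0,0,0,0,0,0,0]
    - [0,0,0,0,0,0,0]
    - [0,0,0,0,0,0,0]

```text
time: 5.73
tcp_pos: [0.4671, -0.2708, 0.052]
ee_rot: [-0.005, -3.142, 0.0]
force: [0.0, 0.1, -0.0]
opening: -0.0001
```

```bash
python3 - <<'E'
from h import *
plan([.466,-.2705,.051],[0,1])
s=env.snapshot("wrist");save(s,"w5.png")
E
```

```text
t 5.73 tcp [ 0.4671 -0.2708  0.052 ] F [ 0.   0.1 -0. ] op -0.0001 j6 -2.31
tool xyz in world (cols)
 [[-1.     0.003 -0.   ]
 [ 0.003  1.    -0.   ]
 [ 0.    -0.    -1.   ]]
shift tool [0.0011 0.0003 0.001 ]
turn units [-0.   -0.   -0.03] shift in goal axes [0.0011 0.0003 0.001 ]
```

View pics/w5.png

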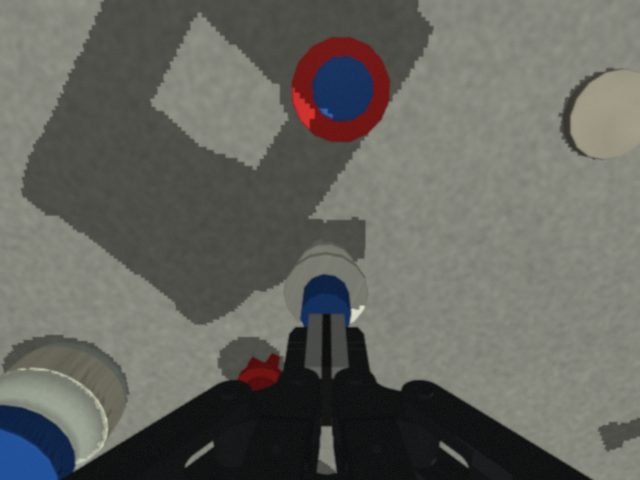

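The jaws closed completely without catching the knob; the fingertips appear at (327,315), over or behind it. I'll check where the tips really are using depth.

```bash
python3 - <<'E'
from h import *
s=env.snapshot("wrist")
for u,v in[(318,318),(336,318),(318,330),(318,345),(340,360),(300,345),(327,300),(327,310),(300,290)]:
    print(u,v,np.round(pt(s,u,v),4),s["image"][v,u])
c=env.snapshot("scene"); save(c,"s2.png",(150,230,310,380),5)
E
```

```text
318 318 [ 0.4578 -0.2728  0.0895] [73 73 70]
336 318 [ 0.4578 -0.2662  0.0895] [74 76 73]
318 330 [ 0.4575 -0.2727  0.0986] [74 75 72]
318 345 [ 0.458  -0.2725  0.1074] [72 73 71]
340 360 [ 0.458  -0.2656  0.1158] [72 74 71]
300 345 [ 0.4617 -0.2788  0.1014] [18 21 19]
327 300 [ 0.4595 -0.2695  0.0713] [24 50 92]
327 310 [ 0.4648 -0.2695  0.0698] [16 45 90]
300 290 [ 0.4654 -0.2821  0.0486] [117 118 109]
```

View pics/s2.png

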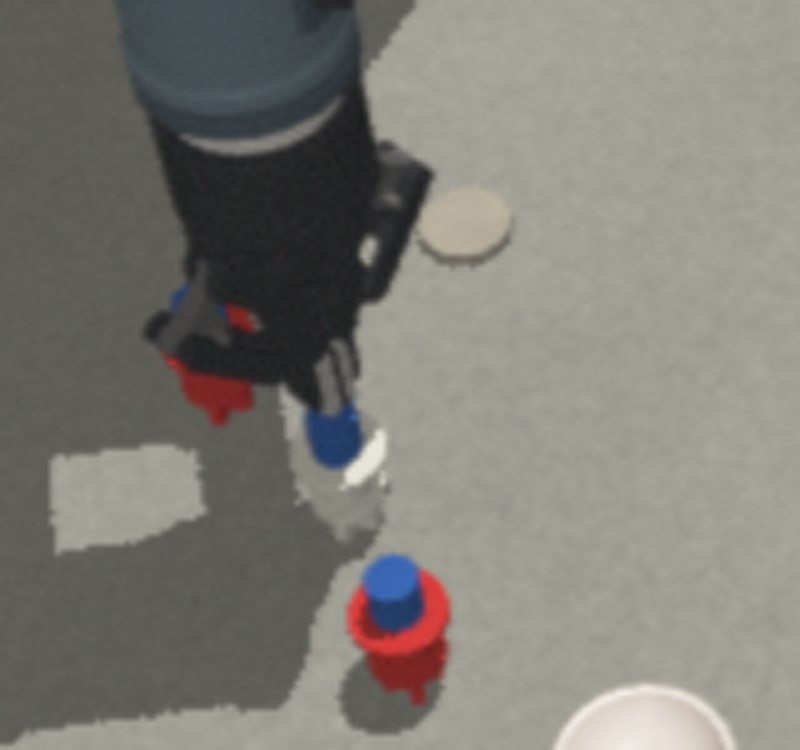

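```bash
python3 - <<'E'
from h import *
s=env.snapshot("wrist"); c=env.snapshot("scene")
for v in range(306,322,2): print(v,[np.round(pt(s,u,v),4).tolist() for u in(316,338)])
for v in range(296,318,2): print(v,[(np.round(pt(c,u,v),3).tolist(),c["image"][v,u].tolist()) for u in(215,218)])
print(s["range_z"][380:480:20,327])
E
```

```text
306 [[0.4624, -0.274, 0.0708], [0.4624, -0.2649, 0.0709]]
308 [[0.4637, -0.2741, 0.0701], [0.4635, -0.2649, 0.0706]]
310 [[0.4646, -0.2741, 0.0702], [0.4644, -0.2649, 0.0706]]
312 [[0.4652, -0.2741, 0.0709], [0.465, -0.2649, 0.0713]]
314 [[0.4576, -0.2736, 0.0869], [0.4577, -0.2654, 0.0866]]
316 [[0.458, -0.2736, 0.0876], [0.4581, -0.2654, 0.0875]]
318 [[0.4577, -0.2736, 0.0896], [0.4579, -0.2654, 0.0894]]
320 [[0.4582, -0.2735, 0.0903], [0.4577, -0.2655, 0.0911]]
296 [([0.475, -0.271, 0.129], [35, 36, 35]), ([0.478, -0.267, 0.127], [36, 36, 38])]
298 [([0.472, -0.271, 0.121], [45, 45, 45]), ([0.478, -0.268, 0.122], [77, 78, 75])]
300 [([0.475, -0.273, 0.119], [59, 59, 58]), ([0.478, -0.269, 0.117], [96, 96, 92])]
302 [([0.479, -0.277, 0.12], [99, 98, 95]), ([0.476, -0.269, 0.11], [94, 93, 91])]
304 [([0.476, -0.276, 0.111], [100, 100, 98]), ([0.477, -0.27, 0.105], [88, 86, 84])]
306 [([0.476, -0.277, 0.106], [105, 103, 100]), ([0.477, -0.271, 0.1], [68, 66, 65])]
308 [([0.477, -0.279, 0.101], [101, 100, 97]), ([0.477, -0.272, 0.095], [59, 59, 58])]
310 [([0.475, -0.279, 0.093], [99, 99, 96]), ([0.477, -0.274, 0.09], [64, 65, 67])]
312 [([0.474, -0.279, 0.087], [98, 99, 104]), ([0.468, -0.269, 0.072], [49, 67, 101])]
314 [([0.468, -0.277, 0.073], [38, 62, 104]), ([0.471, -0.272, 0.071], [36, 60, 105])]
316 [([0.469, -0.278, 0.069], [37, 62, 105]), ([0.473, -0.274, 0.067], [38, 61, 105])]
[0.12472119 0.12760347 0.12993489 0.2830912  0.29004323]
```

Both cameras put the shut fingertips at z≈0.086 while the TCP reads 0.052. So the real tip ends about 34 mm short of the reported TCP, and this disagrees with the interface text. I'll trust the measured value: reopen and go down about 33 mm more, in stages and watching force.

>>> arm_command:
  steps:
    - [0,0,0,0,0,0,0.7]
    - [0,0,0,0,0,0,0.7]
    - [0,0,0,0,0,0,0.7]
    - [0,0,0,0,0,0,0.7]
    - [0,0,0,0,0,0,0.7]
    - [0,0,0,0,0,0,0.7]
    - [0,0,0,0,0,0,0.7]

```text
time: 6.57
tcp_pos: [0.4671, -0.2708, 0.052]
ee_rot: [0.005, 3.142, -0.0]
force: [0.2, 0.6, -0.5]
opening: 0.0598
```

>>> arm_command:
  steps:
    - [0,0,0,0,0,0.01,0.7]
    - [0,0,0,0,0,0.01,0.7]
    - [0,0,0,0,0,0,0.7]
    - [0,0,0,0,0,0,0.7]

```text
time: 6.9
tcp_pos: [0.4662, -0.2699, 0.0306]
ee_rot: [-0.005, -3.139, -0.003]
force: [-1.0, -0.0, 0.2]
opening: 0.06
```

```bash
python3 - <<'E'
from h import *
plan([.466,-.2705,.018],[0,1])
s=env.snapshot("wrist");save(s,"w6.png"); c=env.snapshot("scene"); save(c,"s3.png",(150,230,310,380),5)
E
```

```text
t 6.9 tcp [ 0.4662 -0.2699  0.0306] F [-1.  -0.   0.2] op 0.06 j6 -2.31
tool xyz in world (cols)
 [[-1.     0.003 -0.002]
 [ 0.003  1.     0.002]
 [ 0.002  0.002 -1.   ]]
shift tool [ 0.0001 -0.0006  0.0126]
turn units [ 0.02 -0.03 -0.03] shift in goal axes [ 0.0002 -0.0006  0.0126]
```

View pics/w6.png

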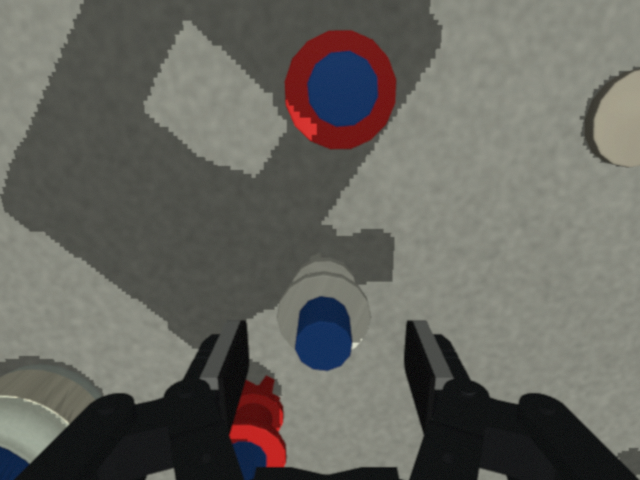

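View pics/s3.png

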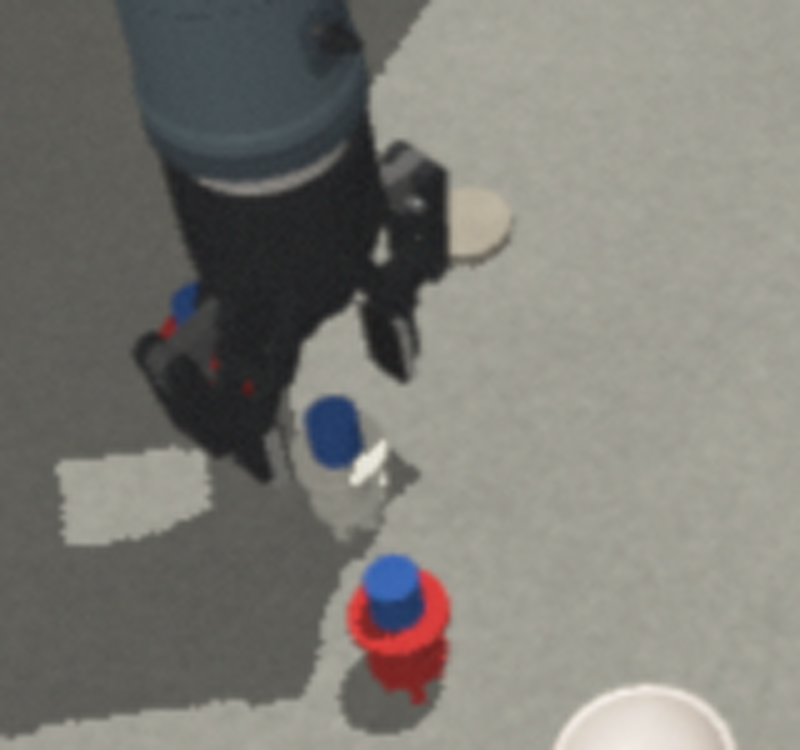

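The fingers now straddle the knob at (325,335). Another 12.5 mm down, then close.

>>> arm_command:
  steps:
    - [0,0,0,0,0,0.0065,0.7]
    - [0,0,0,0,0,0.006,0.7]
    - [0,0,0,0,0,0,0.7]
    - [0,0,0,0,0,0,0]
    - [0,0,0,0,0,0,0]
    - [0,0,0,0,0,0,0]
    - [0,0,0,0,0,0,0]
    - [0,0,0,0,0,0,0]
  force: 80

```text
time: 7.67
tcp_pos: [0.4675, -0.2712, 0.0201]
ee_rot: [0.005, 3.141, -0.001]
force: [0.3, 0.1, 3.2]
opening: 0.0197
```

>>> arm_command:
  steps:
    - [0,0,0,0,0,0,0]
    - [0,0,0,0,0,0,0]

```text
time: 7.83
tcp_pos: [0.4675, -0.2712, 0.02]
ee_rot: [0.005, 3.141, -0.001]
force: [-0.1, -1.1, 4.3]
opening: 0.0194
```

```bash
python3 - <<'E'
from h import *
plan([.466,-.2705,.018],[0,1])
s=env.snapshot("wrist");save(s,"w7.png"); c=env.snapshot("scene"); save(c,"s4.png",(150,230,310,380),4)
E
```

```text
t 7.83 tcp [ 0.4675 -0.2712  0.02  ] F [-0.1 -1.1  4.3] op 0.0194 j6 -2.31
tool xyz in world (cols)
 [[-1.     0.003  0.001]
 [ 0.003  1.    -0.001]
 [-0.001 -0.001 -1.   ]]
shift tool [0.0015 0.0007 0.002 ]
turn units [-0.01  0.01 -0.04] shift in goal axes [0.0015 0.0007 0.002 ]
```

View pics/w7.png

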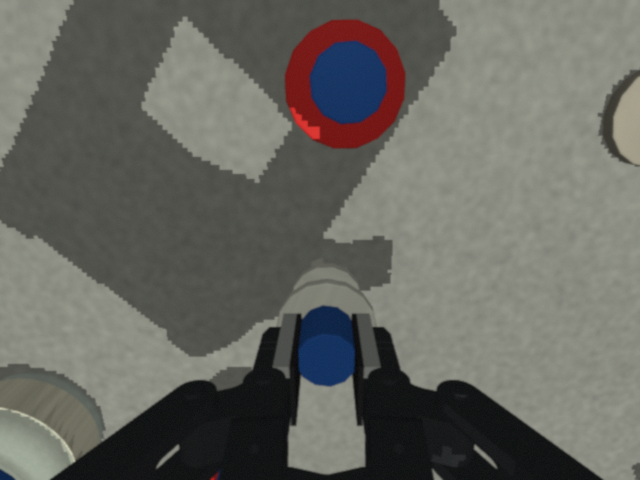

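View pics/s4.png

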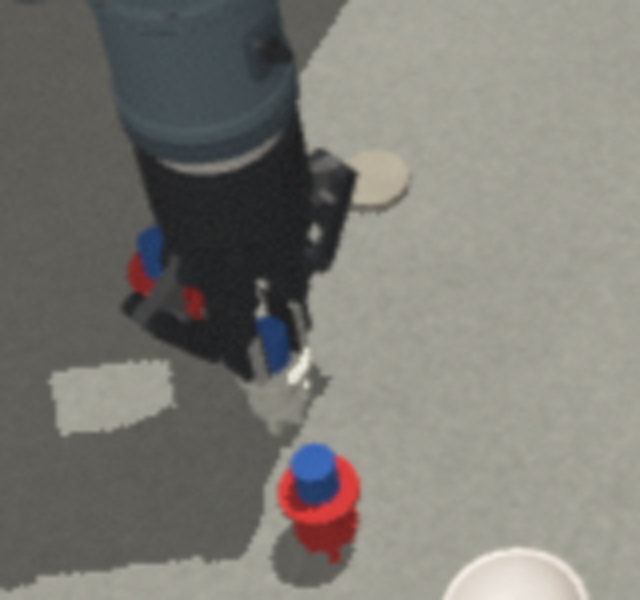

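Gripped on the knob: opening 19 mm and holding, knob between the pads at (327,345). Lifting to carry height.

>>> arm_command:
  steps:
    - [0,0,0,0,0,-0.01,0]
    - [0,0,0,0,0,-0.03,0]
    - [0,0,0,0,0,-0.04,0]
    - [0,0,0,0,0,-0.04,0]
    - [0,0,0,0,0,-0.04,0]
    - [0,0,0,0,0,-0.02,0]

```text
time: 8.43
tcp_pos: [0.4683, -0.2717, 0.205]
ee_rot: [0.004, 3.137, -0.006]
force: [0.9, -0.1, -1.4]
opening: 0.0196
```

>>> arm_command:
  steps:
    - [0,0,0,-0.01,0.025,0,0]
    - [0,0,0,-0.0125,0.037,0,0]
    - [0,0,0,-0.0125,0.037,0,0]
    - [0,0,0,-0.0125,0.037,0,0]
    - [0,0,0,-0.0125,0.037,0,0]
    - [0,0,0,-0.0125,0.037,0,0]
    - [0,0,0,-0.0125,0.037,0,0]
    - [0,0,0,-0.01,0.028,0,0]

```text
time: 9.1
tcp_pos: [0.5625, 0.0072, 0.1993]
ee_rot: [-0.003, -3.14, -0.002]
force: [0.2, -0.7, -1.6]
opening: 0.0193
```

>>> arm_command:
  steps:
    - [0,0,0,0,0,0,0]
    - [0,0,0,0,0,0,0]

```text
time: 9.27
tcp_pos: [0.5623, 0.0059, 0.1991]
ee_rot: [0.001, -3.14, -0.0]
force: [0.2, -0.8, -3.0]
opening: 0.0195
```

```bash
python3 - <<'E'
from h import *
plan([.5712,.0288,.18],[0,1])
s=env.snapshot("wrist");save(s,"w8.png"); c=env.snapshot("scene"); save(c,"s5.png",(240,120,440,320),3)
E
```

```text
t 9.27 tcp [0.5623 0.0059 0.1991] F [ 0.2 -0.8 -3. ] op 0.0195 j6 -1.77
tool xyz in world (cols)
 [[-1.    -0.001 -0.002]
 [-0.001  1.     0.   ]
 [ 0.002  0.    -1.   ]]
shift tool [-0.0089  0.0229  0.019 ]
turn units [ 0.   -0.02  0.01] shift in goal axes [-0.0089  0.0229  0.0191]
```

View pics/w8.png

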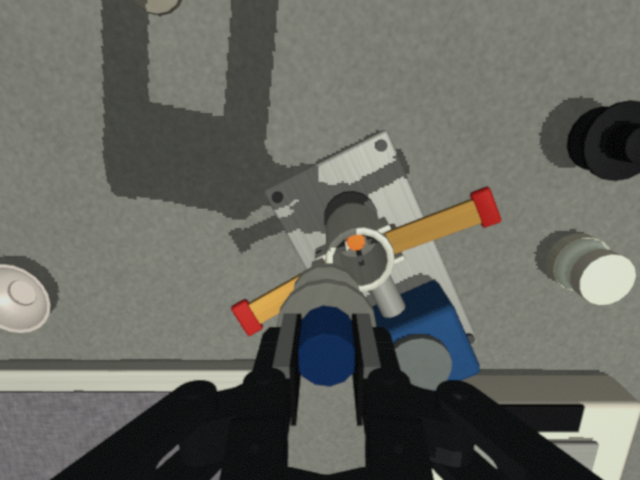

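View pics/s5.png

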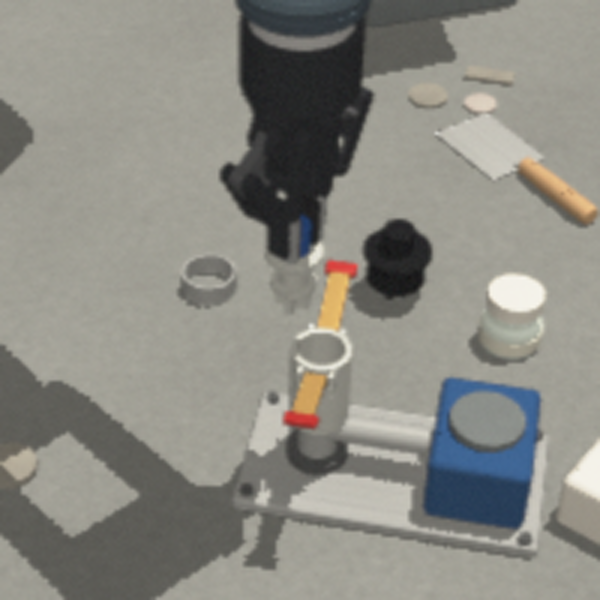

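The plug hangs over the station. Wrist view: knob (328,345), mouth ring (362,260), cam tips (246,317) and (485,207). I'll measure knob and mouth from this same view.

```bash
cat > m1.py <<'E'
from rim import *
def meas(g=(.5712,.0288)):
    q=env.sense(); s=rim("wrist",g)
    h=cv2.cvtColor(s["image"],cv2.COLOR_RGB2HSV)
    m=cv2.inRange(h,(0,170,60),(6,255,255))|cv2.inRange(h,(174,170,60),(180,255,255))
    k,l,st,ce=cv2.connectedComponentsWithStats(m); tips=[]
    for i in range(1,k):
        if st[i][4]>100:
            t=onz(s,*ce[i],.1355)[:2]
            if np.hypot(*(t-g))<.1: tips.append(t); print("tip",np.round(ce[i],1),np.round(pt(s,*ce[i]),4),np.round(t,4))
    if len(tips)==2: print("tips mid",np.round(np.mean(tips,0),4),"sep",np.round(np.linalg.norm(tips[0]-tips[1]),4))
    b=cv2.inRange(h,(105,110,30),(128,255,255))[300:400,290:370]; ys,xs=np.nonzero(b)
    zt=q["tcp_pos"][2]+.051; vb=ys.max()+300
    uc=np.median(xs[ys>ys.max()-6])+290
    e=onz(s,uc,vb+.5,zt); print("knob far edge px",uc,vb,np.round(e,4),"centre-tcp",np.round(e[:2]-q["tcp_pos"][:2]-[.011,0],4))
    for v in(330,345,360,375): print(v,np.round(pt(s,328,v),4))
    return s,q
E
python3 - <<'E'
from m1 import *
s,q=meas()
for u,v in[(328,290),(300,300),(356,300),(328,280),(328,272),(285,305),(368,300)]: print(u,v,np.round(pt(s,u,v),4))
save(s,"w8c.png",(220,160,500,400),2.8)
E
```

```text
wrist proj 363.8 258.5
bright 1166 [0.5731 0.0303] r 0.0207 z 0.124
depth 1445 [0.571  0.0286] r 0.0201 z 0.124
tip [489.3 206.1] [0.535  0.101  0.1338] [0.5346 0.1003]
tip [249.7 317.4] [ 0.6075 -0.0445  0.1357] [ 0.6076 -0.0445]
tips mid [0.5711 0.0279] sep 0.1622
knob far edge px 326.5 385 [0.5724 0.0048 0.2501] centre-tcp [-0.0009  0.0011]
330 [0.5525 0.0054 0.2462]
345 [0.5561 0.0053 0.2499]
360 [0.5622 0.0054 0.2497]
375 [0.5696 0.0054 0.248 ]
328 290 [0.5461 0.0054 0.227 ]
300 300 [ 0.5505 -0.0055  0.2266]
356 300 [0.5502 0.0163 0.2274]
328 280 [0.543  0.0055 0.2246]
328 272 [0.5492 0.0056 0.2013]
285 305 [ 0.5525 -0.0113  0.2271]
368 300 [0.6553 0.0449 0.0133]
```

View pics/w8c.png

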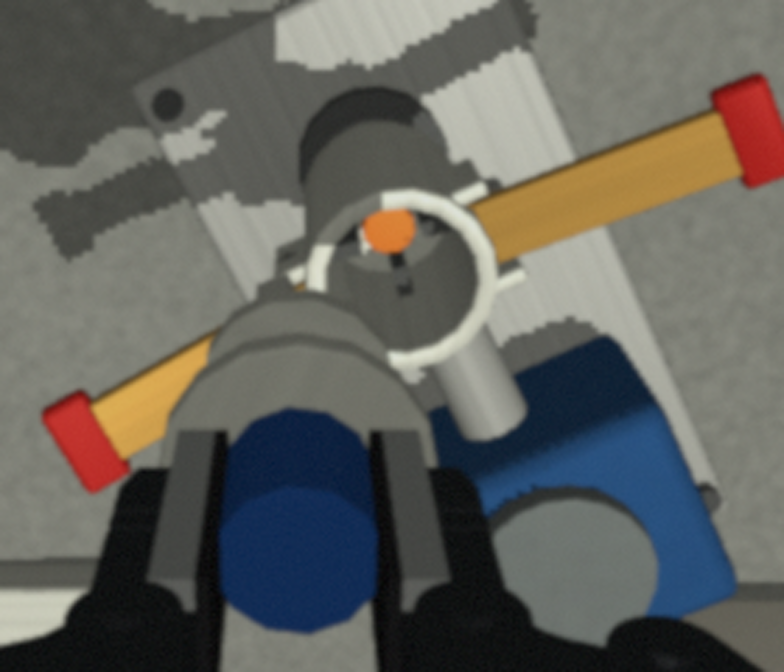

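>>> arm_command:
  steps:
    - [0,0,0,-0.005,0.011,0,0]
    - [0,0,0,-0.0046,0.0105,0,0]
    - [0,0,0,0,0,0.02,0]
    - [0,0,0,0,0,0.01,0]
    - [0,0,0,0,0,0,0]
    - [0,0,0,0,0,0,0]

```text
time: 9.92
tcp_pos: [0.5718, 0.0255, 0.1686]
ee_rot: [-0.005, -3.139, -0.001]
force: [0.8, -1.1, -2.0]
opening: 0.0192
```

```bash
python3 - <<'E'
from m1 import *
plan([.5719,.0274,.15],[0,1])
s,q=meas()
save(s,"w9.png"); c=env.snapshot("scene"); save(c,"s6.png",(290,170,410,290),5)
E
```

```text
t 9.92 tcp [0.5718 0.0255 0.1686] F [ 0.8 -1.1 -2. ] op 0.0192 j6 -1.73
tool xyz in world (cols)
 [[-1.     0.003 -0.003]
 [ 0.003  1.     0.   ]
 [ 0.003  0.    -1.   ]]
shift tool [-0.0001  0.0019  0.0186]
turn units [ 0.   -0.03 -0.04] shift in goal axes [-0.0001  0.0019  0.0186]
wrist proj 330.3 261.7
bright 302 [0.5756 0.0226] r 0.0245 z 0.0128
depth 1587 [0.5714 0.0287] r 0.0203 z 0.124
tip [471.6 201.5] [0.5354 0.1016 0.1323] [0.5347 0.1004]
tip [201.1 328.6] [ 0.6072 -0.0442  0.1361] [ 0.6075 -0.0444]
tips mid [0.5711 0.028 ] sep 0.1621
knob far edge px 352.0 399 [0.588  0.0356 0.2196] centre-tcp [0.0052 0.0102]
330 [0.5617 0.027  0.2163]
345 [0.5659 0.027  0.2191]
360 [0.5728 0.027  0.2177]
375 [0.5776 0.027  0.2197]
```

View pics/w9.png

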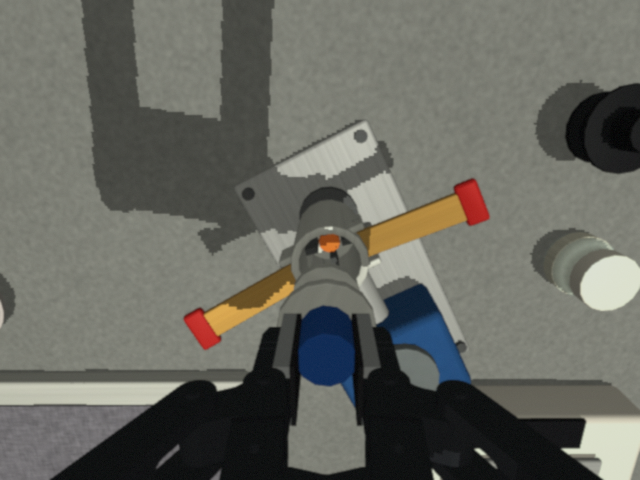

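View pics/s6.png

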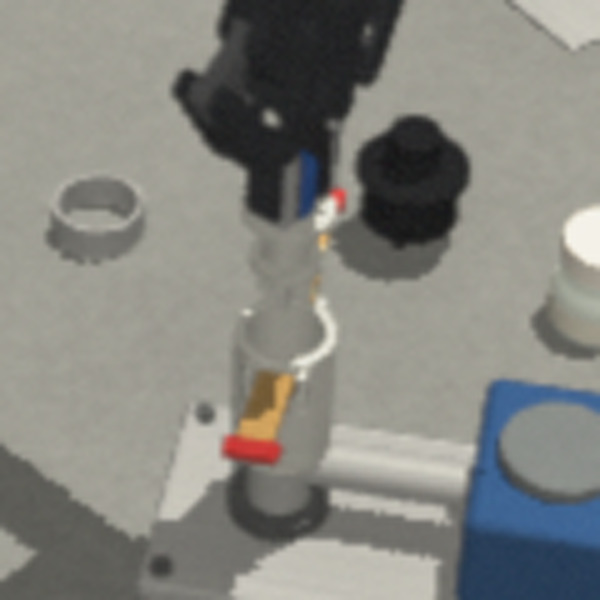

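Scene view shows the plug's foot just over the mouth (plug axis ≈ 285 against coupler 288 in the crop). Correct y by 1.7 mm and lower gently.

>>> arm_command:
  steps:
    - [0,0,0,0,0.0017,0.005,0]
    - [0,0,0,0,0,0.01,0]
    - [0,0,0,0,0,0.01,0]
    - [0,0,0,0,0,0.008,0]
    - [0,0,0,0,0,0,0]

```text
time: 10.43
tcp_pos: [0.5707, 0.0273, 0.1336]
ee_rot: [-0.005, -3.137, -0.001]
force: [-1.3, 0.7, -2.2]
opening: 0.0194
```

```bash
python3 - <<'E'
from m1 import *
plan([.5719,.0274,.12],[0,1])
s=env.snapshot("wrist");save(s,"w10.png"); c=env.snapshot("scene"); save(c,"s7.png",(290,170,410,290),5)
E
```

```text
t 10.43 tcp [0.5707 0.0273 0.1336] F [-1.3  0.7 -2.2] op 0.0194 j6 -1.73
tool xyz in world (cols)
 [[-1.     0.003 -0.005]
 [ 0.003  1.     0.001]
 [ 0.005  0.001 -1.   ]]
shift tool [-0.0013  0.0001  0.0136]
turn units [ 0.01 -0.05 -0.04] shift in goal axes [-0.0012  0.0001  0.0136]
```

View pics/s7.png

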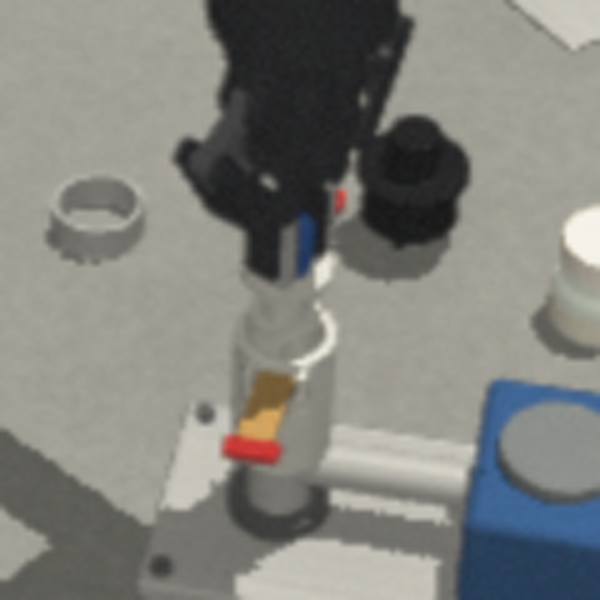

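View pics/w10.png

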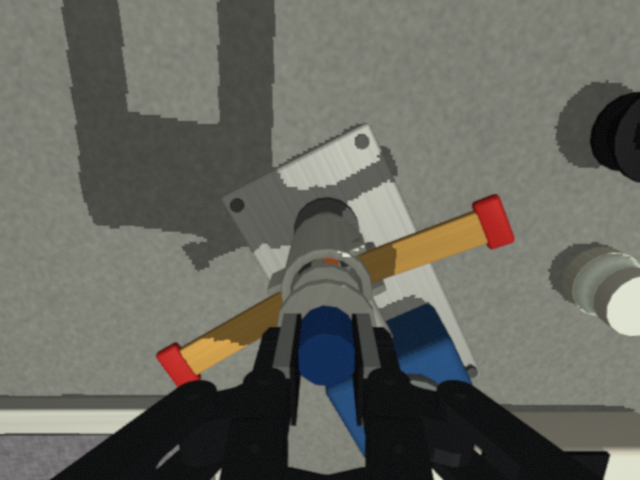

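>>> arm_command:
  steps:
    - [0,0,0,-0.001,0,0.005,0]
    - [0,0,0,0,0,0.005,0]
    - [0,0,0,0,0,0.005,0]
    - [0,0,0,0,0,0,0]

```text
time: 10.87
tcp_pos: [0.5728, 0.0272, 0.1202]
ee_rot: [-0.005, -3.14, -0.0]
force: [-0.3, -0.3, -1.5]
opening: 0.0195
```

>>> arm_command:
  steps:
    - [0,0,0,0,0,0,0]
    - [0,0,0,0,0,0.002,0]
    - [0,0,0,0,0,0,0]

```text
time: 11.12
tcp_pos: [0.5736, 0.0271, 0.1194]
ee_rot: [-0.005, -3.142, 0.0]
force: [-0.5, -0.1, -2.4]
opening: 0.0195
```

>>> arm_command:
  steps:
    - [0,0,0,0.0008,0,0.002,0]
    - [0,0,0,0,0,0.002,0]
    - [0,0,0,0,0,0,0]
    - [0,0,0,0,0,0,0]

```text
time: 11.45
tcp_pos: [0.5727, 0.0271, 0.1154]
ee_rot: [-0.005, -3.141, -0.0]
force: [-0.2, 0.7, -1.7]
opening: 0.0193
```

>>> arm_command:
  steps:
    - [0,0,0,0,0,0.001,0]
    - [0,0,0,0,0,0.001,0]
    - [0,0,0,0,0,0,0]
    - [0,0,0,0,0,0,0]

```text
time: 11.78
tcp_pos: [0.5729, 0.0271, 0.1136]
ee_rot: [0.005, 3.141, -0.0]
force: [0.3, -0.1, -1.6]
opening: 0.019
```

>>> arm_command:
  steps:
    - [0,0,0,0,0,0.001,0]
    - [0,0,0,0,0,0,0]
    - [0,0,0,0,0,0,0]

```text
time: 12.03
tcp_pos: [0.5734, 0.0271, 0.1135]
ee_rot: [0.005, 3.14, -0.0]
force: [-0.5, 1.0, 5.3]
opening: 0.0193
```

>>> arm_command:
  steps:
    - [0,0,0,0,0,0.001,0]
    - [0,0,0,0,0,0,0]
    - [0,0,0,0,0,0,0]

```text
time: 12.28
tcp_pos: [0.5738, 0.0271, 0.1133]
ee_rot: [0.004, 3.139, -0.0]
force: [-3.2, 0.4, 9.9]
opening: 0.0197
```

Landed on the studs at TCP z 0.1134, flange 12 mm up as expected. Turning with about 8 N.

>>> arm_command:
  steps:
    - [0,0,0.7,0,0,0,0]
    - [0,0,0.7,0,0,0,0]
    - [0,0,0.7,0,0,0,0]
    - [0,0,0.7,0,0,0,0]
    - [0,0,0,0,0,0,0]

```text
time: 12.7
tcp_pos: [0.5741, 0.027, 0.1133]
ee_rot: [0.392, 3.114, -0.0]
force: [-1.9, 0.5, 8.8]
opening: 0.0191
```

```bash
python3 - <<'E'
from h import *
plan([.5719,.0274,.1134],[0,1]); print(env.sense()["torque"])
E
```

```text
t 12.7 tcp [0.5741 0.027  0.1133] F [-1.9  0.5  8.8] op 0.0191 j6 -1.48
tool xyz in world (cols)
 [[-0.969  0.248  0.003]
 [ 0.248  0.969 -0.   ]
 [-0.003  0.    -1.   ]]
shift tool [ 0.0023 -0.0002 -0.0001]
turn units [-0.    0.04 -2.87] shift in goal axes [ 0.0022  0.0004 -0.0001]
[ 0.04884342  0.32268025 -0.02165228]
```

>>> arm_command:
  steps:
    - [0,0,0.7,0.001,0,0,0]
    - [0,0,0.7,0,0,0,0]
    - [0,0,0.7,0,0,0,0]
    - [0,0,0.7,0,0,0,0]
    - [0,0,0,0,0,0,0]

```text
time: 13.12
tcp_pos: [0.5735, 0.0271, 0.1132]
ee_rot: [0.768, 3.042, 0.0]
force: [-0.1, 1.1, 6.5]
opening: 0.0194
```

>>> arm_command:
  steps:
    - [0,0,0.7,0,0,0,0]
    - [0,0,0.7,0,0,0,0]
    - [0,0,0.7,0,0,0,0]
    - [0,0,0.7,0,0,0,0]
    - [0,0,0,0,0,0,0]

```text
time: 13.53
tcp_pos: [0.573, 0.0271, 0.1123]
ee_rot: [1.132, 2.928, 0.001]
force: [1.4, -0.4, 2.8]
opening: 0.0196
```

>>> arm_command:
  steps:
    - [0,0,0.7,0,0,0,0]
    - [0,0,0.7,0,0,0,0]
    - [0,0,0.7,0,0,0,0]
    - [0,0,0.7,0,0,0,0]
    - [0,0,0,0,0,0,0]

```text
time: 13.95
tcp_pos: [0.5712, 0.0273, 0.1107]
ee_rot: [-1.479, -2.77, 0.001]
force: [0.9, -0.3, -2.2]
opening: 0.0195
```

Force fell away and the tool sank to 0.1107, so the slots have met the studs. Following it down.

>>> arm_command:
  steps:
    - [0,0,0,0,0,0.001,0]
    - [0,0,0,0,0,0.001,0]
    - [0,0,0,0,0,0.001,0]
    - [0,0,0,0,0,0,0]

```text
time: 14.28
tcp_pos: [0.5715, 0.0274, 0.108]
ee_rot: [-1.477, -2.772, 0.0]
force: [-0.1, -0.9, -1.9]
opening: 0.019
```

>>> arm_command:
  steps:
    - [0,0,0,0,0,0.001,0]
    - [0,0,0,0,0,0.001,0]
    - [0,0,0,0,0,0,0]
    - [0,0,0,0,0,0,0]

```text
time: 14.62
tcp_pos: [0.5718, 0.0274, 0.1065]
ee_rot: [-1.479, -2.772, 0.0]
force: [0.4, 0.3, -1.7]
opening: 0.0193
```

>>> arm_command:
  steps:
    - [0,0,0,0,0,0.001,0]
    - [0,0,0,0,0,0.001,0]
    - [0,0,0,0,0,0,0]
    - [0,0,0,0,0,0,0]

```text
time: 14.95
tcp_pos: [0.5722, 0.0272, 0.1053]
ee_rot: [1.479, 2.771, 0.0]
force: [-2.5, -1.5, 4.6]
opening: 0.0193
```

>>> arm_command:
  steps:
    - [0,0,0,0,0,0.001,0]
    - [0,0,0,0,0,0,0]
    - [0,0,0,0,0,0,0]

```text
time: 15.2
tcp_pos: [0.5723, 0.0272, 0.1043]
ee_rot: [1.479, 2.771, 0.0]
force: [-1.1, -0.1, 5.2]
opening: 0.019
```

>>> arm_command:
  steps:
    - [0,0,0,0,0,0.001,0]
    - [0,0,0,0,0,0,0]
    - [0,0,0,0,0,0,0]

```text
time: 15.45
tcp_pos: [0.5723, 0.0272, 0.1033]
ee_rot: [1.479, 2.771, 0.0]
force: [-1.1, -0.4, 4.8]
opening: 0.0194
```

>>> arm_command:
  steps:
    - [0,0,0,0,0,0.001,0]
    - [0,0,0,0,0,0,0]
    - [0,0,0,0,0,0,0]

```text
time: 15.7
tcp_pos: [0.5723, 0.0272, 0.1023]
ee_rot: [1.478, 2.771, 0.0]
force: [-2.0, 0.8, 4.9]
opening: 0.0194
```

>>> arm_command:
  steps:
    - [0,0,0,0,0,0.001,0]
    - [0,0,0,0,0,0,0]
    - [0,0,0,0,0,0,0]

```text
time: 15.95
tcp_pos: [0.5723, 0.0272, 0.1013]
ee_rot: [1.478, 2.771, 0.0]
force: [-2.6, -1.2, 6.3]
opening: 0.0193
```

>>> arm_command:
  steps:
    - [0,0,0,0,0,0.001,0]
    - [0,0,0,0,0,0,0]
    - [0,0,0,0,0,0,0]

```text
time: 16.2
tcp_pos: [0.5724, 0.0272, 0.1011]
ee_rot: [1.478, 2.771, 0.0]
force: [-5.2, -0.5, 10.1]
opening: 0.0193
```

Stopped at about 0.1012, against 0.1014 expected for fully home. I'll press a little more and look.

>>> arm_command:
  steps:
    - [0,0,0,0,0,0.001,0]
    - [0,0,0,0,0,0.001,0]
    - [0,0,0,0,0,0,0]
    - [0,0,0,0,0,0,0]

```text
time: 16.53
tcp_pos: [0.5724, 0.0271, 0.1009]
ee_rot: [1.478, 2.771, -0.0]
force: [-11.5, -0.2, 23.1]
opening: 0.0194
```

```bash
python3 - <<'E'
from m1 import *
plan([.5719,.0274,.1134],[-.444,.896]); 
s=env.snapshot("wrist");save(s,"w11.png"); c=env.snapshot("scene"); save(c,"s8.png",(290,170,410,290),5)
E
```

```text
t 16.53 tcp [0.5724 0.0271 0.1009] F [-11.5  -0.2  23.1] op 0.0194 j6 -0.75
tool xyz in world (cols)
 [[-0.557  0.83   0.001]
 [ 0.83   0.557 -0.001]
 [-0.001  0.001 -1.   ]]
shift tool [ 0.0005 -0.0003 -0.0125]
turn units [-1.00e-02  2.00e-02 -1.65e+01] shift in goal axes [ 0.0004  0.0005 -0.0125]
```

View pics/s8.png

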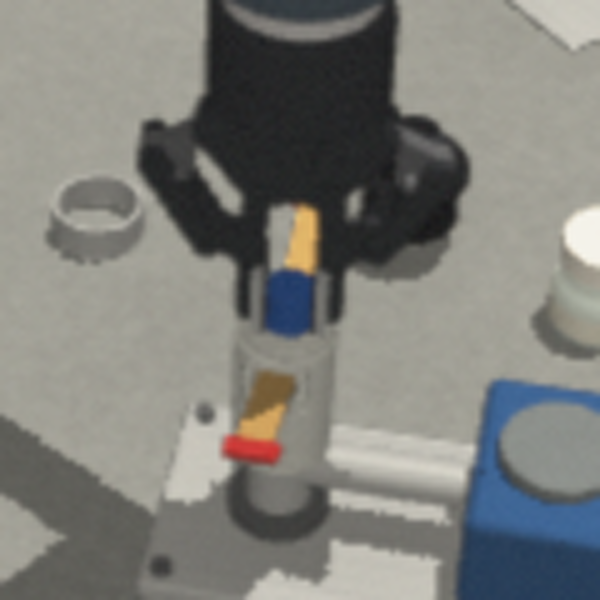

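View pics/w11.png

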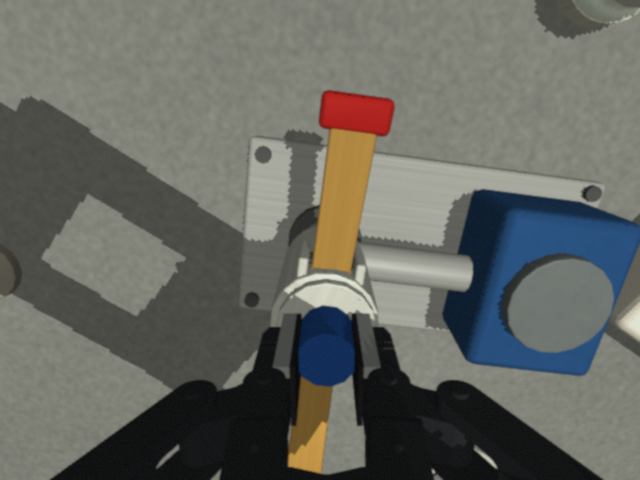

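Pictures show the flange on the rim with the arms still open. I'll release, lift and check the flange height.

>>> arm_command:
  steps:
    - [0,0,0,0,0,-0.002,0]
    - [0,0,0,0,0,0,0.8]
    - [0,0,0,0,0,0,0.8]
    - [0,0,0,0,0,0,1]
    - [0,0,0,0,0,-0.01,1]
    - [0,0,0,0,0,-0.02,1]
    - [0,0,0,0,0,-0.02,1]
    - [0,0,0,0,0,-0.02,1]

```text
time: 17.3
tcp_pos: [0.5717, 0.0274, 0.1705]
ee_rot: [-1.479, -2.771, 0.0]
force: [-0.2, 0.1, -0.1]
opening: 0.0852
```

>>> arm_command:
  steps:
    - [0,0,0,0,0,-0.02,1]
    - [0,0,0,0,0,-0.01,1]
    - [0,0,0,0,0,0,1]

```text
time: 17.55
tcp_pos: [0.5737, 0.0271, 0.2027]
ee_rot: [1.477, 2.767, 0.003]
force: [0.7, -0.2, 0.0]
opening: 0.0854
```

```bash
python3 - <<'E'
from m1 import *
plan([.5719,.0274,.20],[-.444,.896]); 
s=env.snapshot("wrist");save(s,"w12.png"); c=env.snapshot("scene"); save(c,"s9.png",(290,170,410,290),5)
P=[]
h=cv2.cvtColor(s["image"],cv2.COLOR_RGB2HSV)
zz=[];kz=[]
for u in range(200,440):
  for v in range(150,400):
    p=pt(s,u,v); d=np.hypot(p[0]-.5712,p[1]-.0285)
    if .013<d<.018 and .11<p[2]<.15: zz.append(p[2])
    if d<.008 and p[2]>.14: kz.append(p[2])
print("flange top z",np.percentile(zz,[10,50,90]),len(zz),"knob top",np.percentile(kz,[10,50,90]) if kz else None)
zc=[];kc=[]
for u in range(300,400):
  for v in range(180,300):
    p=pt(c,u,v); d=np.hypot(p[0]-.5712,p[1]-.0285)
    if .013<d<.018 and .11<p[2]<.15: zc.append(p[2])
    if d<.008 and p[2]>.14: kc.append(p[2])
print("scene",np.percentile(zc,[10,50,90]),np.percentile(kc,[10,50,90]) if kc else None)
E
```

```text
t 17.55 tcp [0.5737 0.0271 0.2027] F [ 0.7 -0.2  0. ] op 0.0854 j6 -0.75
tool xyz in world (cols)
 [[-0.557  0.831  0.005]
 [ 0.831  0.557 -0.001]
 [-0.004  0.004 -1.   ]]
shift tool [ 0.0012 -0.0014  0.0027]
turn units [ 1.000e-02  7.000e-02 -1.651e+01] shift in goal axes [0.0015 0.001  0.0027]
flange top z [0.1284304  0.12945583 0.13036983] 882 knob top [0.15068763 0.1514473  0.15228843]
scene [0.12784779 0.13065876 0.14068861] [0.15032995 0.15161431 0.15359019]
```

View pics/s9.png

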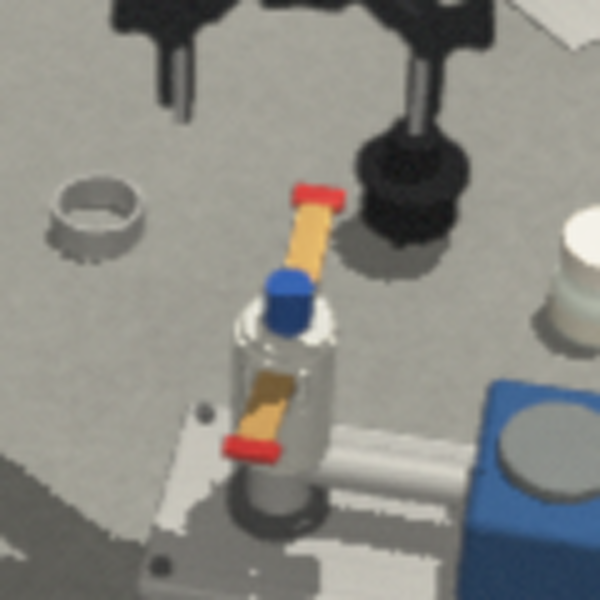

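View pics/w12.png

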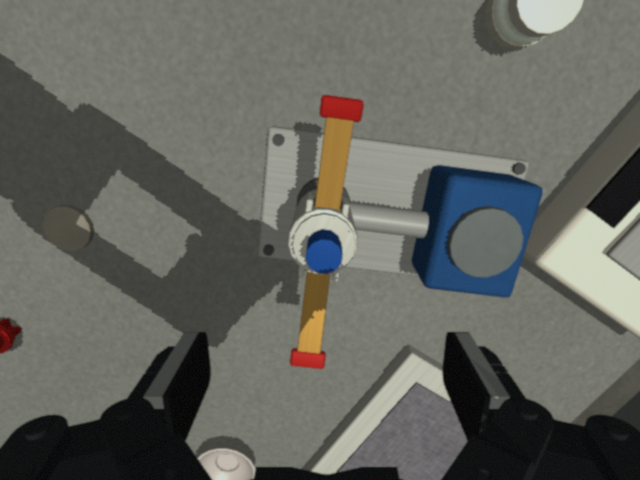

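The plug is home. Measured flange top is 0.1295 against 0.130 nominal, and knob top 0.1515 against 0.152, with both arms open.

Next I'll turn the open jaws along the cam arms, centred over the knob. Pressing straight down then swings both arms together, and closing the jaws shuts them. First I check the gripper body's clearance over the knob.

```bash
python3 - <<'E'
from m1 import *
s=env.snapshot("wrist"); q=env.sense();T=R.from_rotvec(q["ee_rot"]).as_matrix()
for u,v in[(327,476),(280,474),(370,474),(460,340),(475,370),(490,400),(500,420),(180,345),(165,370),(440,440),(200,440),(210,470),(560,400),(600,430)]:
    p=pt(s,u,v); print(u,v,s["image"][v,u],np.round(T.T@(p-q["tcp_pos"]),4))
c=env.snapshot("scene");save(c,"s10.png",(270,20,430,230),4)
E
```

```text
327 476 [14 16 15] [ 0.0103  0.0023 -0.107 ]
280 474 [14 15 15] [ 0.0099 -0.0077 -0.1061]
370 474 [ 9 13 10] [ 0.0091  0.0116 -0.1054]
460 340 [67 69 67] [ 0.0105  0.0469 -0.0537]
475 370 [31 30 30] [ 0.0106  0.0462 -0.0703]
490 400 [60 61 58] [ 0.0089  0.0467 -0.0813]
500 420 [14 17 17] [ 0.012   0.0446 -0.0924]
180 345 [64 65 62] [ 0.01   -0.0457 -0.056 ]
165 370 [64 65 62] [ 0.0102 -0.0456 -0.0698]
440 440 [104 103 104] [-0.2557  0.1257  0.1779]
200 440 [118 119 110] [-0.2758 -0.1405  0.1987]
210 470 [187 178 167] [-0.3085 -0.1292  0.1879]
560 400 [119 120 112] [-0.2203  0.2595  0.1984]
600 430 [10 16 13] [ 0.0117  0.0672 -0.0954]
```

View pics/s10.png

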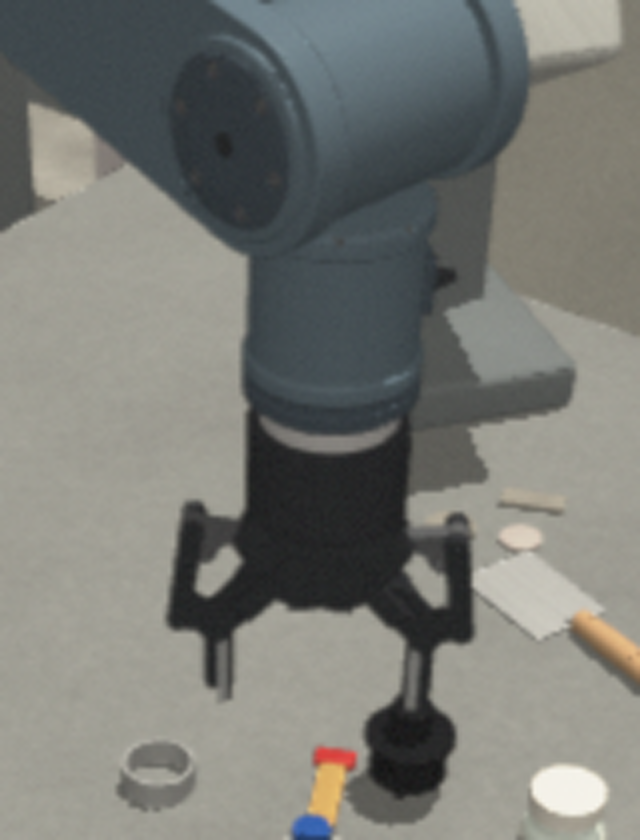

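The body front sits 107 mm behind the reported TCP and the open tips 51 mm behind it, again a consistent 34 mm offset. So the TCP must stay at or above 0.050 to clear the knob, which puts the open tips at z≈0.101.

Now turn the jaws along the arms.

>>> arm_command:
  steps:
    - [0,0,-1,0,0,0,1]
    - [0,0,-1,0,0,0,1]
    - [0,0,-1,0,0,0,1]
    - [0,0,-1,0,0,0,1]
    - [0,0,-1,0,0,0,1]
    - [0,0,-1,0,0,0,1]
    - [0,0,-1,0,0,0,1]
    - [0,0,-1,0,0,0,1]

```text
time: 18.42
tcp_pos: [0.5709, 0.0275, 0.1977]
ee_rot: [-0.435, -3.108, -0.0]
force: [1.4, 0.5, 0.4]
opening: 0.0854
```

>>> arm_command:
  steps:
    - [0,0,-1,0,0,0,1]
    - [0,0,-1,0,0,0,1]
    - [0,0,-1,0,0,0,1]
    - [0,0,-1,0,0,0,1]
    - [0,0,-1,0,0,0,1]
    - [0,0,-1,0,0,0,1]
    - [0,0,-1,0,0,0,1]
    - [0,0,-1,0,0,0,1]

```text
time: 19.08
tcp_pos: [0.5709, 0.0275, 0.1977]
ee_rot: [0.655, -3.07, -0.002]
force: [-0.1, -0.4, 0.5]
opening: 0.0855
```

>>> arm_command:
  steps:
    - [0,0,-0.5,0,0,0,1]
    - [0,0,0,0,0,0,1]
    - [0,0,0,0,0,0,1]

```text
time: 19.33
tcp_pos: [0.5712, 0.0275, 0.1982]
ee_rot: [0.713, -3.058, -0.001]
force: [0.4, 0.2, 1.1]
opening: 0.0853
```

```bash
python3 - <<'E'
from h import *
plan([.572,.0275,.09],[-.444,.896])
s=env.snapshot("wrist");save(s,"w13.png")
E
```

```text
t 19.33 tcp [0.5712 0.0275 0.1982] F [0.4 0.2 1.1] op 0.0853 j6 -2.19
tool xyz in world (cols)
 [[-0.897 -0.442 -0.002]
 [-0.442  0.897  0.   ]
 [ 0.002  0.001 -1.   ]]
shift tool [-0.001  -0.0005  0.1082]
turn units [ 0.02 -0.02 -0.02] shift in goal axes [-0.0008 -0.0003  0.1082]
```

View pics/w13.png

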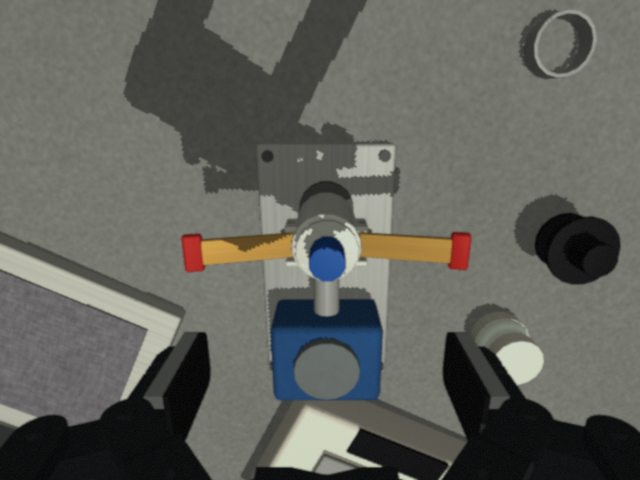

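Jaws are in line with both arms. Wrist view: tips at (193,252) and (460,250), knob centred at (327,258). Going down.

>>> arm_command:
  steps:
    - [0,0,0,-0.0008,0,0.02,1]
    - [0,0,0,0,0,0.03,1]
    - [0,0,0,0,0,0.03,1]
    - [0,0,0,0,0,0.02,1]
    - [0,0,0,0,0,0.005,1]
    - [0,0,0,0,0,0,1]
    - [0,0,0,0,0,0,1]

```text
time: 19.97
tcp_pos: [0.5731, 0.0276, 0.0953]
ee_rot: [-0.715, 3.059, -0.0]
force: [0.1, -0.5, 1.3]
opening: 0.0855
```

>>> arm_command:
  steps:
    - [0,0,0,0,0,0.004,1]
    - [0,0,0,0,0,0.004,1]
    - [0,0,0,0,0,0.004,1]
    - [0,0,0,0,0,0,1]

```text
time: 20.3
tcp_pos: [0.5733, 0.0275, 0.0829]
ee_rot: [-0.715, 3.057, -0.001]
force: [0.7, 0.2, 0.6]
opening: 0.0852
```

```bash
python3 - <<'E'
from h import *
plan([.572,.0275,.051],[-.444,.896])
s=env.snapshot("wrist");save(s,"w14.png");c=env.snapshot("scene");save(c,"s11.png",(270,130,430,290),4)
E
```

```text
t 20.3 tcp [0.5733 0.0275 0.0829] F [0.7 0.2 0.6] op 0.0852 j6 -2.19
tool xyz in world (cols)
 [[-0.896 -0.444  0.002]
 [-0.444  0.896 -0.   ]
 [-0.001 -0.001 -1.   ]]
shift tool [0.0012 0.0006 0.0319]
turn units [-0.01  0.02 -0.01] shift in goal axes [0.0011 0.0006 0.0319]
```

View pics/w14.png

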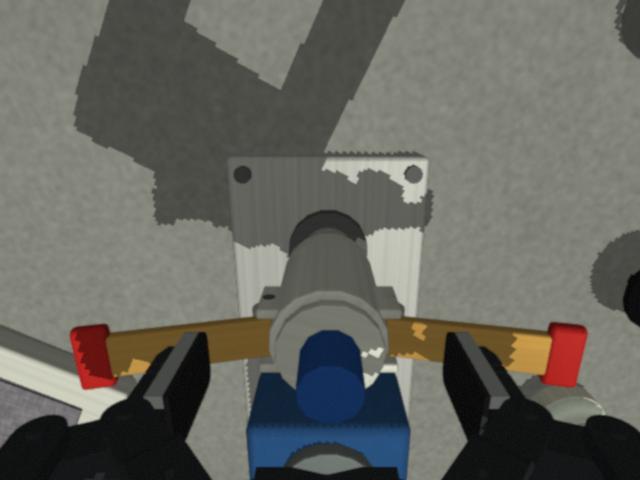

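View pics/s11.png

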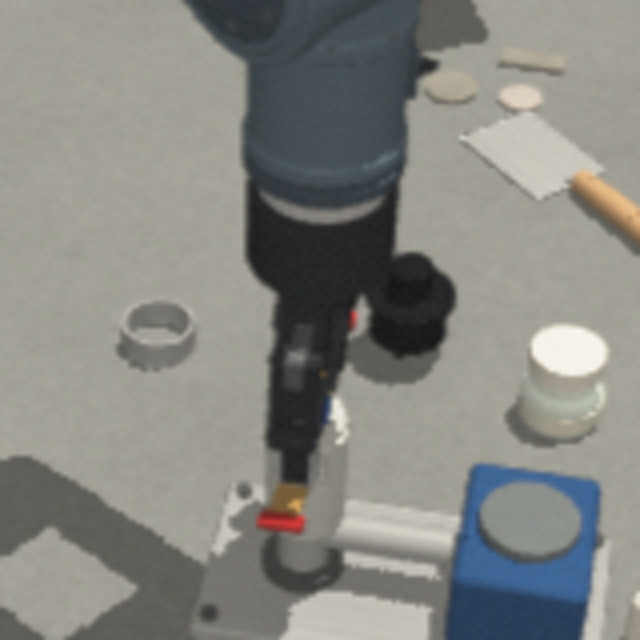

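Fingers are over both arms and the knob is centred between them. Pressing both down together.

>>> arm_command:
  steps:
    - [0,0,0,0.001,0,0.004,1]
    - [0,0,0,0,0,0.004,1]
    - [0,0,0,0,0,0.004,1]
    - [0,0,0,0,0,0,1]

```text
time: 20.73
tcp_pos: [0.5738, 0.027, 0.0726]
ee_rot: [-0.714, 3.055, -0.002]
force: [0.5, -0.4, 8.5]
opening: 0.0854
```

>>> arm_command:
  steps:
    - [0,0,0,0,0,0.004,1]
    - [0,0,0,0,0,0.004,1]
    - [0,0,0,0,0,0.003,1]
    - [0,0,0,0,0,0,1]

```text
time: 21.07
tcp_pos: [0.5737, 0.0272, 0.0614]
ee_rot: [-0.715, 3.055, -0.002]
force: [1.6, 0.4, 8.6]
opening: 0.0856
```

```bash
python3 - <<'E'
from h import *
plan([.572,.0275,.051],[-.444,.896])
s=env.snapshot("wrist");save(s,"w15.png")
E
```

```text
t 21.07 tcp [0.5737 0.0272 0.0614] F [1.6 0.4 8.6] op 0.0856 j6 -2.19
tool xyz in world (cols)
 [[-0.896 -0.444  0.004]
 [-0.444  0.896 -0.   ]
 [-0.004 -0.002 -1.   ]]
shift tool [0.0014 0.001  0.0104]
turn units [-0.02  0.04 -0.01] shift in goal axes [0.0014 0.001  0.0104]
```

View pics/w15.png

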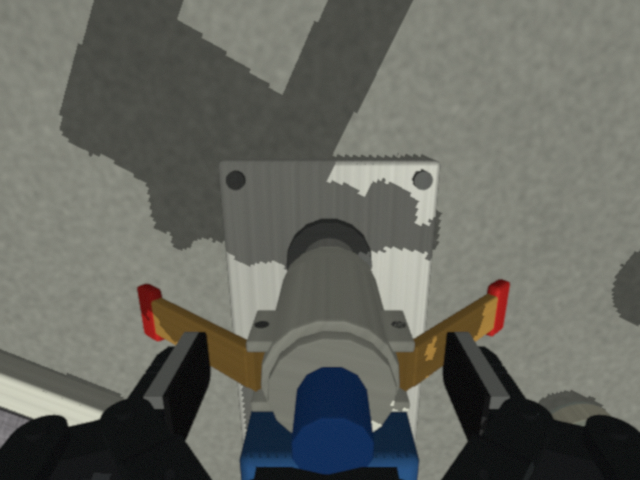

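Both arms are going down evenly, red ends at (149,312) and (498,307). Continuing to just above the knob clearance limit.

>>> arm_command:
  steps:
    - [0,0,0,0.001,0.0005,0.003,1]
    - [0,0,0,0,0,0.003,1]
    - [0,0,0,0,0,0.003,1]
    - [0,0,0,0,0,0,1]
    - [0,0,0,0,0,0,1]

```text
time: 21.53
tcp_pos: [0.5727, 0.0272, 0.0522]
ee_rot: [-0.714, 3.055, -0.002]
force: [2.4, 0.2, 6.2]
opening: 0.0854
```

```bash
python3 - <<'E'
from h import *
plan([.572,.0275,.051],[-.444,.896])
s=env.snapshot("wrist");save(s,"w16.png")
c=env.snapshot("scene");save(c,"s12.png",(290,170,410,290),5)
h=cv2.cvtColor(s["image"],cv2.COLOR_RGB2HSV)
m=cv2.inRange(h,(0,150,50),(6,255,255))|cv2.inRange(h,(174,150,50),(180,255,255))
k,l,st,ce=cv2.connectedComponentsWithStats(m)
for i in range(1,k):
    if st[i][4]>60:
        p=pt(s,*ce[i]); d=p[:2]-[.5712,.0285]; r=abs(d@[-.444,.896]); print(ce[i],np.round(p,4),"r",round(r,4),"angle~",round(float(np.arctan2(r-.023,.112-p[2])),2))
E
```

```text
t 21.53 tcp [0.5727 0.0272 0.0522] F [2.4 0.2 6.2] op 0.0854 j6 -2.19
tool xyz in world (cols)
 [[-0.896 -0.443  0.005]
 [-0.443  0.896 -0.   ]
 [-0.004 -0.002 -1.   ]]
shift tool [0.0005 0.0006 0.0012]
turn units [-0.03  0.05 -0.01] shift in goal axes [0.0005 0.0006 0.0012]
[468.70698925 297.45430108] [0.5395 0.0775 0.0684] r 0.058 angle~ 0.68
[179.4040404  300.17676768] [ 0.594  -0.0304  0.0695] r 0.0629 angle~ 0.75
```

View pics/w16.png

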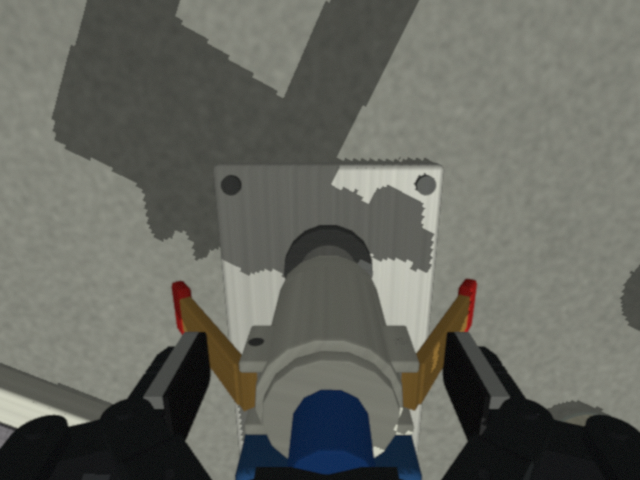

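Both arms are at about 0.7 rad, safely below 1.0. Closing the jaws to shut them together.

>>> arm_command:
  steps:
    - [0,0,0,0,0,0,0.85]
    - [0,0,0,0,0,0,0.75]
    - [0,0,0,0,0,0,0.7]
    - [0,0,0,0,0,0,0.65]
    - [0,0,0,0,0,0,0.6]
    - [0,0,0,0,0,0,0.6]
  force: 40

```text
time: 22.13
tcp_pos: [0.5721, 0.0279, 0.0518]
ee_rot: [-0.714, 3.056, 0.001]
force: [4.2, 2.3, 5.9]
opening: 0.0608
```

```bash
cat > ang.py <<'E'
from h import *
def ang(w,sn):
    s=env.snapshot("wrist");save(s,w)
    c=env.snapshot("scene");save(c,sn,(290,170,410,290),5)
    h=cv2.cvtColor(s["image"],cv2.COLOR_RGB2HSV)
    m=cv2.inRange(h,(0,150,50),(6,255,255))|cv2.inRange(h,(174,150,50),(180,255,255))
    k,l,st,ce=cv2.connectedComponentsWithStats(m)
    for i in range(1,k):
        if st[i][4]>40:
            p=pt(s,*ce[i]); d=p[:2]-[.5712,.0285]; r=abs(d@[-.444,.896])
            if np.hypot(*d)<.12: print(ce[i],np.round(p,4),"r",round(r,4),"angle~",round(float(np.arctan2(r-.023,.112-p[2])),2))
E
python3 - <<'E'
from ang import *
plan([.572,.0275,.051],[-.444,.896]); ang("w17.png","s13.png")
E
```

```text
t 22.13 tcp [0.5721 0.0279 0.0518] F [4.2 2.3 5.9] op 0.0608 j6 -2.19
tool xyz in world (cols)
 [[-0.896 -0.443  0.003]
 [-0.443  0.896  0.001]
 [-0.003 -0.    -1.   ]]
shift tool [ 0.0003 -0.0003  0.0008]
turn units [-0.    0.04 -0.01] shift in goal axes [ 0.0003 -0.0003  0.0008]
[265.94323144 282.47598253] [5.763e-01 1.000e-04 5.560e-02] r 0.0277 angle~ 0.08
[385.86086957 283.74782609] [0.5535 0.0488 0.0542] r 0.0261 angle~ 0.05
```

View pics/w17.png

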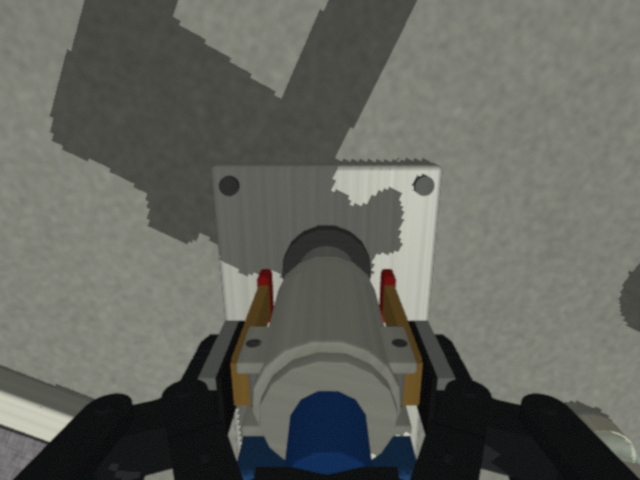

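View pics/s13.png

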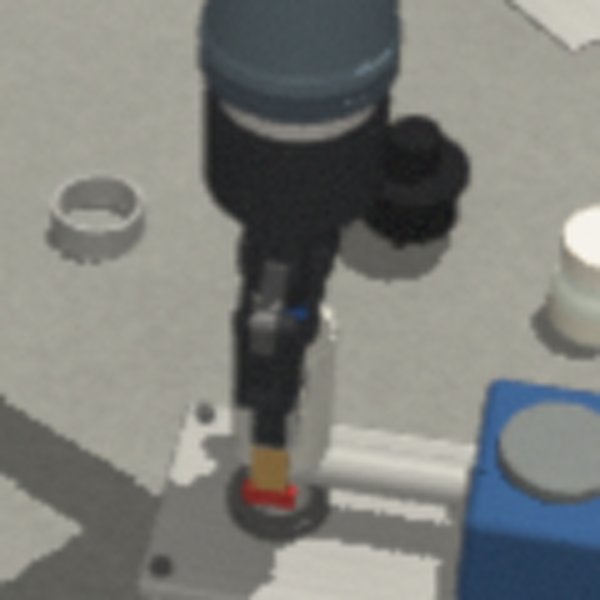

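Both arms are against the coupler, with the jaws stopped at 61 mm. A firm squeeze to seat them, then open and withdraw.

>>> arm_command:
  steps:
    - [0,0,0,0,0,0,0.5]
    - [0,0,0,0,0,0,0.5]
    - [0,0,0,0,0,0,0.5]
    - [0,0,0,0,0,0,0.5]
  force: 70

```text
time: 22.57
tcp_pos: [0.5721, 0.0279, 0.052]
ee_rot: [-0.714, 3.056, 0.001]
force: [1.8, 2.6, 8.0]
opening: 0.06
```

>>> arm_command:
  steps:
    - [0,0,0,0,0,0,0.9]
    - [0,0,0,0,0,0,1]
    - [0,0,0,0,0,0,1]
    - [0,0,0,0,0,0,1]
    - [0,0,0,0,0,-0.01,1]
    - [0,0,0,0,0,-0.03,1]
    - [0,0,0,0,0,-0.04,1]
    - [0,0,0,0,0,-0.04,1]

```text
time: 23.23
tcp_pos: [0.5693, 0.0274, 0.1714]
ee_rot: [0.715, -3.056, -0.002]
force: [1.3, 0.3, -0.0]
opening: 0.0855
```

>>> arm_command:
  steps:
    - [0,0,0,0,0,-0.04,1]
    - [0,0,0,0,0,-0.02,1]
    - [0,0,0,0.03,0,0,1]
    - [0,0,0,0,0,0,1]
    - [0,0,0,0,0,0,1]

```text
time: 23.65
tcp_pos: [0.5431, 0.0137, 0.2314]
ee_rot: [-0.714, 3.059, -0.001]
force: [-0.0, -0.0, 0.5]
opening: 0.0854
```

```bash
python3 - <<'E'
from ang import *
plan([.572,.0275,.051],[-.444,.896]); ang("w18.png","s14.png")
s=env.snapshot("wrist"); c=env.snapshot("scene")
for n,q in(("w",s),("s",c)):
    zz=[];kz=[];kx=[]
    for u in range(150,500):
      for v in range(100,400):
        p=pt(q,u,v); d=np.hypot(p[0]-.5712,p[1]-.0285)
        if .013<d<.018 and .115<p[2]<.145: zz.append(p[2])
        if d<.013 and .1485<p[2]<.156: kz.append(p[2]);kx.append(p[:2])
    print(n,"flange top",np.round(np.percentile(zz,[10,50,90]),4),"knob top",np.round(np.median(kz),4),np.round(np.mean(kx,0),4))
save(c,"s15.png")
t=env.snapshot("top"); save(t,"t3.png")
E
```

```text
t 23.65 tcp [0.5431 0.0137 0.2314] F [-0.  -0.   0.5] op 0.0854 j6 -2.22
tool xyz in world (cols)
 [[-0.897 -0.443  0.001]
 [-0.443  0.897 -0.   ]
 [-0.001 -0.    -1.   ]]
shift tool [-0.0319 -0.0004  0.1804]
turn units [-0.01  0.01 -0.02] shift in goal axes [-0.0321 -0.0005  0.1804]
w flange top [0.1282 0.1296 0.1305] knob top 0.1515 [0.5724 0.029 ]
s flange top [0.1273 0.1297 0.1327] knob top 0.1516 [0.5712 0.0258]
```

View pics/w18.png

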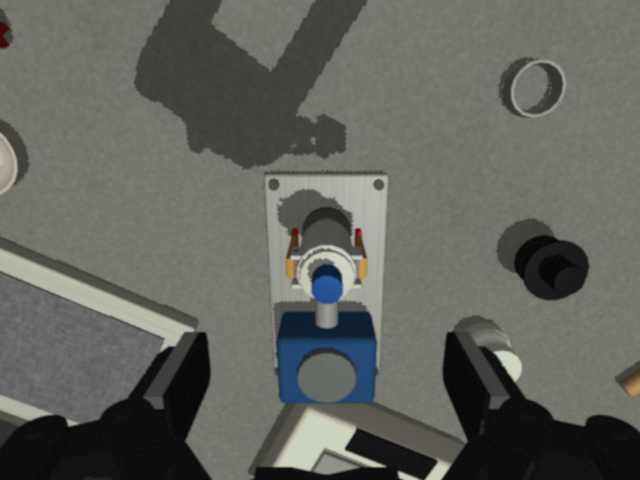

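View pics/s14.png

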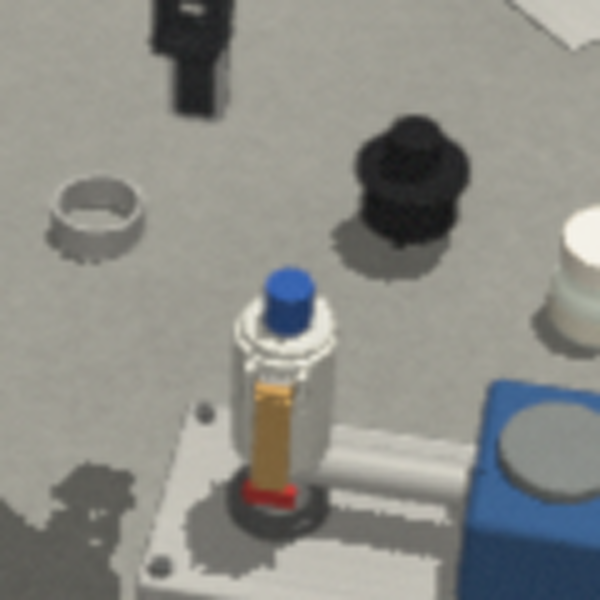

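View pics/t3.png

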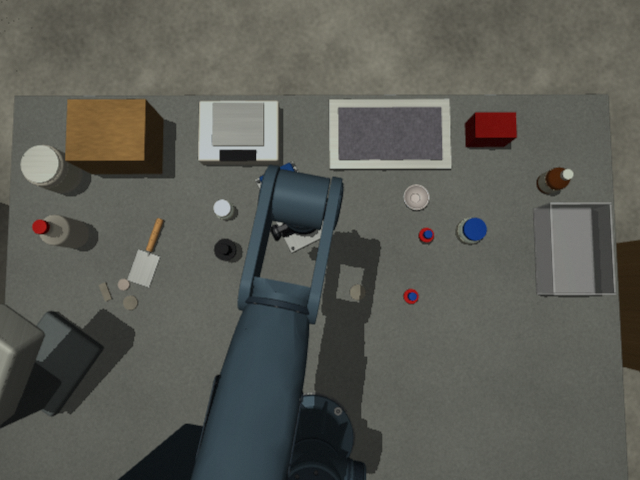

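```bash
python3 - <<'E'
from h import *
s=env.snapshot("wrist"); save(s,"w19.png",(260,200,400,310),5.5)
ax=np.array([-.444,.896]);xx=np.array([.896,.444])
h=cv2.cvtColor(s["image"],cv2.COLOR_RGB2HSV)
for nm,ms in(("red",[((0,120,40),(5,255,255)),((172,120,40),(180,255,255))]),("brass",[((12,120,60),(26,255,255))])):
    m=sum(cv2.inRange(h,*r) for r in ms)
    rows={}
    for v,u in np.argwhere(m>0):
        if not(270<u<385 and 215<v<300): continue
        p=pt(s,u,v); d=p[:2]-[.5712,.0285]; y=d@ax
        if .02<abs(y)<.045: rows.setdefault((y>0,round(p[2]/.01)*.01),[]).append(y)
    for k in sorted(rows):
        if len(rows[k])>3: print(nm,"L" if k[0] else "R","z",round(k[1],2),len(rows[k]),"y min/max",np.round([min(rows[k]),max(rows[k])],4))
E
```

```text
red R z 0.05 22 y min/max [-0.0309 -0.0261]
red R z 0.06 17 y min/max [-0.0313 -0.0269]
red L z 0.05 15 y min/max [0.0259 0.0295]
red L z 0.06 14 y min/max [0.0259 0.0294]
brass R z 0.06 16 y min/max [-0.0302 -0.0265]
brass R z 0.07 19 y min/max [-0.0301 -0.0263]
brass R z 0.08 16 y min/max [-0.0301 -0.0263]
brass R z 0.09 8 y min/max [-0.0303 -0.0289]
brass R z 0.1 8 y min/max [-0.0304 -0.0291]
brass R z 0.11 100 y min/max [-0.0311 -0.0255]
brass R z 0.12 33 y min/max [-0.0304 -0.0255]
brass L z 0.06 16 y min/max [0.0255 0.0283]
brass L z 0.07 17 y min/max [0.0255 0.0285]
brass L z 0.08 14 y min/max [0.0258 0.0287]
brass L z 0.09 6 y min/max [0.0276 0.0286]
brass L z 0.1 7 y min/max [0.0276 0.0287]
brass L z 0.11 95 y min/max [0.0242 0.0294]
brass L z 0.12 37 y min/max [0.0241 0.0289]
```

View pics/w19.png

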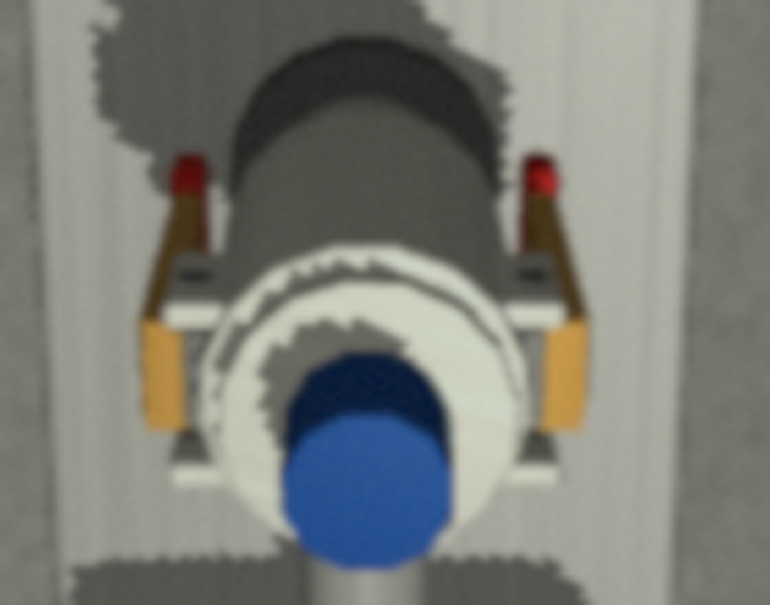

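Both arms hang plumb, with the same offset within about 0.5 mm from z 0.06 to 0.12. The flange is on the rim and the robot is clear. Handing in.

```bash
python3 - <<'E'
from h import *
print(env.sense()["time"]); print(env.sign_off())
E
```

```text
23.95
the job is handed in; nothing more can be done
None
```

The plug is home in the coupler with both cam arms shut, and I handed the job in at 24 s. Sign-off reports no verdict, so the checks below are my own.

**What I did:** I put the silver blue-knobbed plug into the coupler and turned it with under 10 N, about 45 degrees in all. It dropped over the studs, and I pressed it home with at most about 23 N while both arms were open. I then pressed both arms down together with the open jaws to about 0.7 rad, closed the jaws to shut them, let go and withdrew.

**Last checks:**
- **Plug:** Flange top measured 0.1296 m (0.130 expected) and knob top 0.1515 m (0.152 expected). The wrist camera puts the knob about 1.3 mm from the measured coupler axis, the scene camera about 2.7 mm. Those differences are about the size of the 2 mm calibration.
- **Cam arms:** Outer faces are about 61 mm apart (62 expected). Each arm stays plumb within about 0.5 mm along its length, roughly 0.02 rad.
- **Bystanders:** Those in view look unmoved in the final top picture. I compared them by eye only, and the arm hid the steel ring cutter there, though the wrist camera shows it standing. The robot was clear, with near-zero force.

**What disagreed:** The real fingertips end about 34 mm short of the reported TCP. My first grasp therefore closed empty above the knob without touching it. Both cameras showed the offset, and I used the measured value from then on.

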